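Lock a sample cassette in the inverting stand, tug it, turn it over

TASK

Set the blue sample cassette flat into the sloping bed of the inverting stand, then swing the yellow retaining frame over it and press its free edge down until the catch snaps over it and holds it shut by itself. Before turning anything, take the cassette by its upright grip and tug it away from the bed, firmly enough that it pulls against the locked frame, to confirm that the catch holds. Then let go and turn the red-handled crank, over the top towards the front of the stand, until the bed hangs fully upside down against its stop with the cassette still locked in; leave the timer, the tip box and the small bottle undisturbed.

Things in the scene. Friction and masses are not known exactly. Their poses are not given: they have to be found in the camera images.
- cassette: loose closed sample cassette, 0.2 kg: box 80 x 110 x 30 mm (x, y, z), blue sides, white top with round windows; on the middle of its top stands a blue grip, 14 mm thick along x, 44 mm long along y, 46 mm high (76 mm from underside to grip top). Origin at the centre of its underside, z up out of the top. The same after a half turn about z. Starts flat on the worktop.
- cassette_centre (a point): point on the cassette's vertical centre line 38 mm above its underside (half-way up the whole, 8 mm above the white top, at the foot of the grip); axes as the cassette's. The grip runs from 8 mm below this point to 38 mm above it. With the cassette in the bed and the frame shut, the frame's upper face is 3 mm above this point, so the 35 mm of grip above that stay free to take.
- stand: white inverting stand, fixed to the worktop: foot plate 100 x 250 mm, two uprights at y = +-115 mm (10 mm thick, 150 mm high, 50 mm deep) carrying a horizontal axle along y, 125 mm above the worktop over the origin. Origin on the worktop under the middle; its front faces -x.
- rotor (a joint): angle (rad) of the bed about the stand's axle. 0: loading stop, the bed's upward normal leans 25 degrees towards the stand's front (-x). It grows as the bed's upper side turns further to the front and down; 2.705 (155 degrees, the other stop): bed level, fully upside down. Starts at 0 to 0.1. Stiff bearing (0.35 N m of friction): it stays where it is left.
- bed_centre (a point): centre of the bed's upper surface, 30 mm under the axle; x up the slope (away from the stand's front), y along the axle (to the stand's left), z the bed's normal. The bed is a pocket 90 x 120 mm (x, y) in a lip 10 mm high, 5 mm thick: 5 mm of play round the cassette, whose y lies along this y. Seated, cassette_centre is 38 mm from here along z; it may slide against the lower lip.
- frame (a joint): angle (rad) of the yellow frame about its hinge. 0: shut, parallel to the bed; 1.57: square to it. Starts open at 1.65 to 2.0 (its stop); pushed below about 1.3 it falls slowly until its tongue rests on the catch (about 0.09), not locked. Then 6 to 10 N down on the free edge makes the catch (black with a red nose, on the stand's left) snap over the tongue; it cannot be pulled open.
- frame_hinge (a point): middle of the frame's hinge, which lies on the crank side of the bed (bed y = -80 mm, 37 mm above the bed). Axes of the frame: x along the hinge, y to the free edge, z out of the upper face. Frame: 8 mm thick, 96 mm wide along x, from y = 4 to 154 mm, steel tongue to 163 mm; window for the cassette's grip 56 mm (x) by y = 38 to 122 mm. Shut, it lies 3 mm above the cassette's white top.
- frame_edge (a point): the place to press, marked with black ribs: on the frame's upper face (4 mm above its mid-plane), 142 mm from the hinge, on the 32 mm wide bar at the free edge; axes of the frame
- axle_mid (a point): point on the stand's axle, midway between the uprights, 125 mm above the worktop; axes of the stand; y is the axle
- crank_grip (a point): middle of the crank's red handle: a round bar 16 mm thick, 56 mm long, parallel to the axle, 65 mm from it, 168 mm to the stand's right (-y) of its middle; the crank arm (8 mm thick) is at its inner end. Fixed to the bed: at rotor 0 it is behind the axle, 12.5 degrees above its level; it passes over the top and ends in front, 12.5 degrees above level. About 6 N along its circle turn it.
- timer: small white bench timer, 62 x 62 x 18 mm; bystander, origin at the centre of its underside
- tip_box: yellow pipette tip box with clear lid, 90 x 122 x 68 mm; bystander, origin at the centre of its underside
- small_bottle: small bottle with red cap, 48 mm across, 97 mm high; bystander, origin at the centre of its underside

How it is judged:
On the way, in this order (a step that is already met when the one before it is completed fails the run):
1. the cassette lies flat in the bed, released (x of cassette_centre in the frame of bed_centre between -0.009 and 0.009 m and y of cassette_centre in the frame of bed_centre between -0.009 and 0.009 m and z of cassette_centre in the frame of bed_centre between 0.033 and 0.043 m and angle between the z axis of cassette_centre and the z axis of bed_centre, either way round below 0.12 rad and angle between the y axis of cassette_centre and the y axis of bed_centre, either way round below 0.15 rad and contact force between the fingers and cassette below 0.1 N), for 0.2 s.
2. the frame is locked shut over the cassette by the catch, with the robot off it (value of joint frame below 0.03 rad and contact force between each of the arm, the fingers and frame below 0.2 N and x of cassette_centre in the frame of bed_centre between -0.012 and 0.012 m and y of cassette_centre in the frame of bed_centre between -0.012 and 0.012 m and z of cassette_centre in the frame of bed_centre between 0.033 and 0.045 m and angle between the z axis of cassette_centre and the z axis of bed_centre, either way round below 0.12 rad and angle between the y axis of cassette_centre and the y axis of bed_centre, either way round below 0.15 rad), for 0.25 s.
3. the cassette, held in the fingers, is tugged against the locked frame (3 N or more) with the bed still facing up (contact force between cassette and frame above 3 N and contact force between the fingers and cassette above 1 N and value of joint frame below 0.04 rad and value of joint rotor below 0.5 rad), for 0.1 s.
At the end, for the whole second after the job is handed in: The bed is turned over to its stop (rotor over 2.61 rad), the frame is still locked shut (under 0.03 rad), the cassette is upside down (within 11 degrees), at rest, and inside the bed: its centre within 12 mm of the middle along x and y, 33 to 46 mm from the surface (value of joint rotor above 2.61 rad and value of joint frame below 0.03 rad and angle between cassette_centre's own z axis and vertical above 2.95 rad and linear speed of cassette below 0.02 m/s and x of cassette_centre in the frame of bed_centre between -0.012 and 0.012 m and y of cassette_centre in the frame of bed_centre between -0.012 and 0.012 m and z of cassette_centre in the frame of bed_centre between 0.033 and 0.046 m and angle between the z axis of cassette_centre and the z axis of bed_centre, either way round below 0.12 rad and angle between the y axis of cassette_centre and the y axis of bed_centre, either way round below 0.15 rad); the robot touches nothing.
It fails at once if the timer is pushed more than 30 mm (distance of timer from where it was at the start of the episode above 0.03 m).
It fails at once if the tip box is pushed more than 30 mm (distance of tip_box from where it was at the start of the episode above 0.03 m).
It fails at once if the small bottle is pushed more than 30 mm or tipped (distance of small_bottle from where it was at the start of the episode above 0.03 m or angle between small_bottle's own z axis and vertical above 0.5 rad).
It fails at once if the bed is turned over with the frame not locked (value of joint rotor above 0.7 rad and value of joint frame above 0.06 rad).
It also fails if it takes over 72 s, if anything falls off the work surface, if the arm or the gripper's body presses on something with over 40 N, if the wrist force passes 120 N, or if a joint passes its speed limit or range.

ROBOT

A 6-joint arm with a two-finger parallel gripper is mounted at the origin on a cart in front of the work surface, level with it; the furniture and walls round the work are solid. World frame = base frame: x ahead of the robot, y to its left, z up, the work surface at z = 0. Lengths are in m, angles in rad, forces in N, time in s.
With the tool pointing down it reaches from about 0.35 to 0.875 m from the base axis. Payload 4.2 kg.
Tool frame: the origin (TCP) lies on the centre line of the jaws, within the pads' length; the fingertips stand 22 mm ahead of it and the grasp point (between the pads) lies 3 mm ahead of it (arm.nose_length is the distance from the TCP to the fingertips, in m); z points along the fingers, y is the line along which they close (so a half turn about z gives the same grasp; the last joint's range is limited). The gripper opens to 87 mm and grips with 3 to 60 N. Pads are 19 mm wide; open, the fingers measure 117 mm over their backs; the gripper's body (75 mm by 190 mm) begins 51 mm behind the grasp point.
Start: joints at [1.421, 0.385, 0.008, 0, -1.194, -0.259], TCP at [0.248, 0.573, 0.245] pointing down, gripper open.
Joint ranges: [-3.14, 3.14], [-1.21, 2.06], [-1.07, 1.41], [-3.16, 2.05], [-2.99, -0.16], [-3.1, 3.1]. Speed limits (rad/s): [2.79, 2.79, 3.14, 3.14, 3.14, 3.14].

INTERFACE

Orientations are given as a unit quaternion [x, y, z, w].
In Python, from bench import telemetry, viewer, arm gives the robot as it stands.
- The arm moves only by the shell command python3 -m jog 'ROWS' [FORCE]. ROWS is JSON, one flat list of numbers, 7 for each row, row after row: the closure, from -1 (fully open) to 1 (shut), then the shift along the tool's x, y, z in mm, then the turn, a rotation vector about the tool's x, y, z in rad. A call has 1 to 10 rows; each row shifts and turns the commanded pose from where the row before left it, along the tool's axes as they then stand; what a row does not reach is not made up. A row lasts 1/12 s, in which the tool goes at most 41.7 mm and 7.16 degrees, less where a joint would pass 70% of its speed; a pose out of reach is approached as far as the arm can. A call with a gripper value outside its range is refused whole. The fingers move at their own pace and stop on an object; FORCE is the grip in N (left out, the last holds). Time passes only in rows, so rows that do not move let the fingers close. It gives the time, the measured TCP pose, the force, the opening and the grip force at its end, in the units of the state.
- telemetry.read_state(): the state, without advancing time (a new reading comes with each control period).
- viewer.camera(name): name is "scene" or "side" or "wrist"; returns the picture (400x640x3 uint8, blue, green, red); there is no depth.
- viewer.calibration(name): a dict with "K" (3x3 intrinsics, pixels), "distortion" ([k1, k2, p1, p2, k3] as OpenCV has them; the pictures are not rectified), "R" (3x3) and "t" (3): a world point X has camera coordinates R X + t. Camera axes: x right, y down, z forward; pixel columns grow to the right and rows downward; lengths in m; the calibration is good to about 2 mm. A picture is of the moment at which its call begins: read the wrist's pose just before it. calibration takes no time and is no camera call; for the wrist camera it gives the pose at the moment of the call.
- arm.close_job(): hands the job in; it is judged then, once.
The state is a dict: "t": time; "joints": joint angles; "joint_velocities": joint speeds; "effort": joint torques, N m; "tcp_pos": TCP position; "eef_rot": TCP orientation; "force": force on the tool from outside, world axes, zero at the start; "torque": the same for the moment, N m; "grip_width": opening from 0.0 (shut) to 1.0 (fully open); "gripper_force": force on a finger pad.
Only numpy, scipy, OpenCV 4.12 (cv2) and the standard library are available. Lean on these libraries where they do the work, as an engineer would, in place of code of your own. Each camera call takes 0.05 s, during which the arm holds its last target. There are 200 camera calls.

## Working session

There is one attempt and no reset: what is moved stays moved. The work goes in short steps, Python scripts to look and compute and a shell command to move; the robot and the scene stay as the last step left them, time stands still between calls to the robot, and variables do not carry over. Pictures are saved under pics/ and viewed, at most 10 in all, crops included, and the job is handed in when it is done.

```bash
ls; mkdir -p pics; python3 - <<'E'
from bench import telemetry, viewer, arm
import cv2
for n in ("scene","side"):
    cv2.imwrite(f"pics/{n}0.png",viewer.camera(n))
    c=viewer.calibration(n); print(n,{k:[[round(float(y),4) for y in x] if hasattr(x,'__len__') else round(float(x),4) for x in v] for k,v in c.items()})
s=telemetry.read_state();print(s)
E
```

```text
pics
scene {'K': [[519.4872, 0.0, 332.5495], [0.0, 519.4872, 209.5373], [0.0, 0.0, 1.0]], 'distortion': [0.0042, 0.0, 0.0, 0.0, 0.0], 'R': [[0.6413, -0.7673, 0.0031], [-0.4515, -0.3806, -0.807], [0.6204, 0.5161, -0.5905]], 't': [-0.2696, 0.327, 1.3224]}
side {'K': [[393.2884, 0.0, 323.0292], [0.0, 393.2884, 199.3802], [0.0, 0.0, 1.0]], 'distortion': [-0.025, 0.0, 0.0, 0.0, 0.0], 'R': [[0.9366, -0.3503, 0.0127], [-0.1633, -0.4683, -0.8683], [0.3101, 0.8112, -0.4958]], 't': [-0.4615, 0.2164, 1.1317]}
{'t': 0.1, 'joints': array([ 1.42057667e+00,  3.85492557e-01,  6.75695086e-03, -4.22428851e-04,
       -1.19401227e+00, -2.58627239e-01]), 'joint_velocities': array([-0.00237935,  0.00063558,  0.00275743,  0.00121077,  0.00112087,
       -0.00116124]), 'effort': array([-1.36882563e-04, -3.91691852e+01,  1.87934554e+01,  4.23180073e+00,
        1.34753046e-02, -6.85758232e-05]), 'tcp_pos': array([0.24824268, 0.573042  , 0.24356086]), 'eef_rot': array([ 9.79161886e-01, -2.03078827e-01, -1.43169358e-04,  9.84975865e-04]), 'force': array([ 0.74925712,  0.01792869, -0.7564713 ]), 'torque': array([ 0.01188626, -0.02126049, -0.00125594]), 'gripper_force': 0.0, 'grip_width': 0.9951356697368341}
```

View pics/scene0.png

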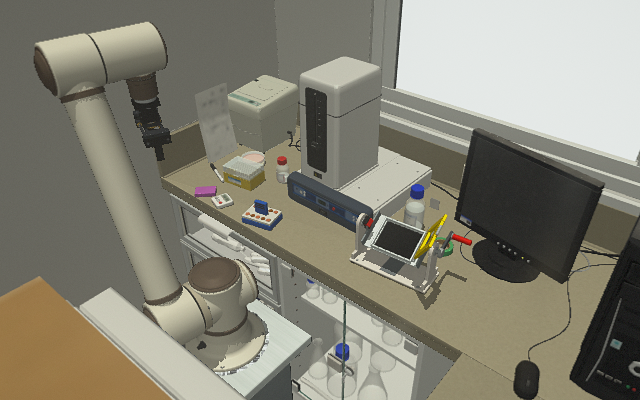

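View pics/side0.png

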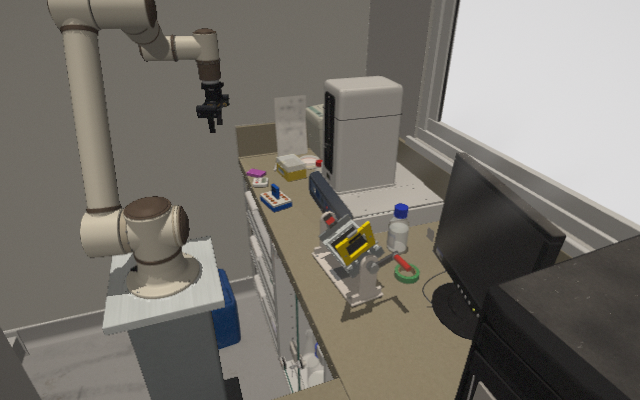

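The scene picture shows the cassette around (262,215), the stand around (400,240) with the yellow frame open at about (432,235), and the crank handle at about (461,239). The bystanders are left of the cassette: timer (222,200), tip box (243,172) and bottle (282,168). I'll enlarge these.

```bash
python3 - <<'E'
import cv2,numpy as np
a=cv2.imread("pics/scene0.png");b=cv2.imread("pics/side0.png")
def crop(im,x,y,w,h,s):
    o=cv2.resize(im[y:y+h,x:x+w],None,fx=s,fy=s,interpolation=cv2.INTER_CUBIC)
    for g in range((x//10+1)*10,x+w,10): cv2.line(o,((g-x)*s,0),((g-x)*s,6 if g%50 else 16),(0,0,255),1)
    for g in range((y//10+1)*10,y+h,10): cv2.line(o,(0,(g-y)*s),(6 if g%50 else 16,(g-y)*s),(0,0,255),1)
    return o
cv2.imwrite("pics/c1.png",crop(a,345,200,133,100,6))
o=np.zeros((600,800,3),np.uint8)
o[:300,:400]=crop(a,200,160,100,75,4); o[:300,400:]=crop(b,245,150,100,75,4)
o[300:,:400]=crop(b,310,200,100,75,4); o[300:,400:]=crop(b,310,240,100,75,4)
cv2.imwrite("pics/c2.png",o)
E
```

```text
(no output)
```

View pics/c1.png

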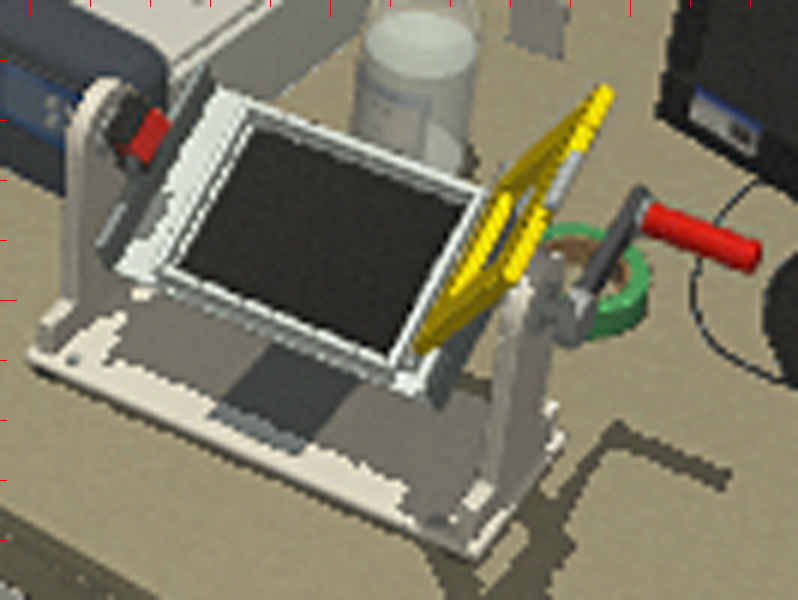

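View pics/c2.png

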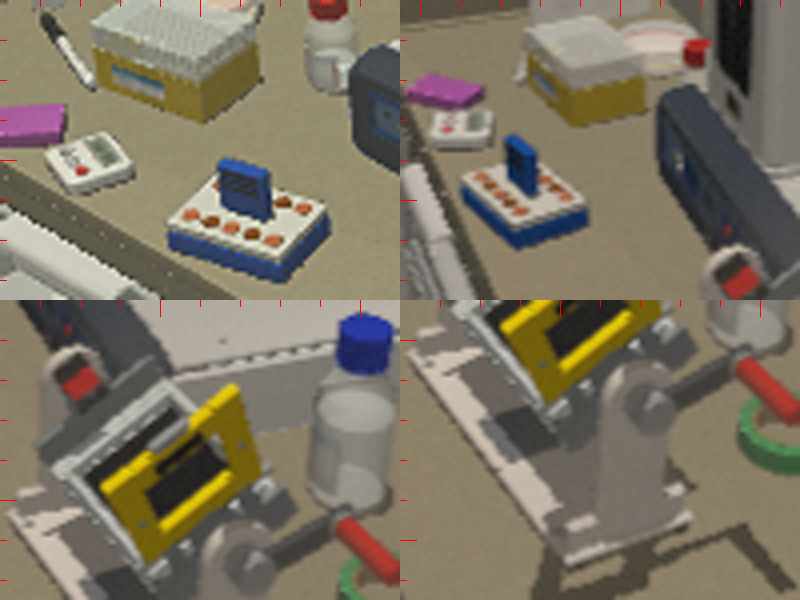

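Crop 1 (scene, px = 345+u/6, 200+v/6) shows the foot corners at (28,365), (475,558) and (562,440), the pocket floor corners at (258,122), (480,195), (390,355) and (178,265), and the crank handle from (648,217) to (755,257). Crop 2 shows the cassette's top and bottom corners in both views. Next I fit the poses.

```bash
cat > h.py <<'E'
import numpy as np,cv2
from bench import viewer,telemetry
from scipy.spatial.transform import Rotation as Ro
from scipy.optimize import least_squares
C={n:viewer.calibration(n) for n in("scene","side")}
def proj(n,X,c=None):
    c=c or C[n]; R=np.array(c["R"]);return cv2.projectPoints(np.atleast_2d(X).astype(float),cv2.Rodrigues(R)[0],np.array(c["t"],float),np.array(c["K"]),np.array(c["distortion"]))[0][:,0]
def rz(y): return Ro.from_euler('z',y).as_matrix()
def bedframe(p): # p=x,y,yaw,rotor -> origin,R of bed in world
    a=np.radians(25)+p[3]; R=np.array([[np.cos(a),0,-np.sin(a)],[0,1,0],[np.sin(a),0,np.cos(a)]])
    S=rz(p[2]); o=np.array([p[0],p[1],0])+S@(np.array([0,0,.125])-.03*R[:,2]); return o,S@R
def crank(p,y=-.168):
    b=np.radians(12.5)+p[3]; return np.array([p[0],p[1],0])+rz(p[2])@np.array([.065*np.cos(b),y,.125+.065*np.sin(b)])
def onplane(n,px,z,c=None):
    c=c or C[n];R=np.array(c["R"]);t=np.array(c["t"])
    u=cv2.undistortPoints(np.array([[px]],float),np.array(c["K"]),np.array(c["distortion"]))[0,0]
    d=R.T@[u[0],u[1],1];o=-R.T@t;return o+d*(z-o[2])/d[2]
E
python3 - <<'E'
from h import *
cas={"scene":[(242,217),(270,224.5),(282,212),(253.75,205),(242.5,222.5),(269.5,230.75),(282,218.75)],
"side":[(260,196.25),(273.75,207),(292,201.25),None,(260.75,201.25),(274.25,211.75),(292,207)]}
for nm,(hx,hy) in {"LFlong":(.055,.04),"FRlong":(.04,.055)}.items():
  # corner order left, front, right, back ; local u along left->front, v along front->right
  def res(p):
    r=[]
    for n in cas:
      L=np.array([[-hx,-hy],[hx,-hy],[hx,hy],[-hx,hy],[-hx,-hy],[hx,-hy],[hx,hy]])
      z=[.03]*4+[0]*3
      X=np.c_[L@rz(p[2])[:2,:2].T+p[:2],z]; q=proj(n,X)
      r+=[(q[i]-c) for i,c in enumerate(cas[n]) if c]
    return np.ravel(r)
  best=min((least_squares(res,[.4,.5,y],loss='soft_l1') for y in np.arange(-3,3,1.)),key=lambda s:s.cost)
  print(nm,best.x.round(4),best.cost.round(2),res(best.x).round(1))
for k,(u,v) in dict(timer=(90,170),tip=(165,90),bottle=(330,85)).items():print(k,onplane("scene",(200+u/4,160+v/4),.02).round(3))
f1=lambda u,v:(345+u/6,200+v/6)
obs=[]
def B(x,y,z): return lambda p:bedframe(p)[0]+bedframe(p)[1]@np.array([x,y,z])
def S(x,y,z): return lambda p:np.array([p[0],p[1],0])+rz(p[2])@np.array([x,y,z])
obs+=[("scene",S(-.05,.125,0),f1(28,365)),("scene",S(-.05,-.125,0),f1(475,558)),("scene",S(.05,-.125,0),f1(562,440)),
("scene",B(.045,.06,0),f1(258,122)),("scene",B(.045,-.06,0),f1(478,197)),("scene",B(-.045,-.06,0),f1(390,355)),("scene",B(-.045,.06,0),f1(178,265)),
("scene",lambda p:crank(p,-.14),f1(650,217)),("scene",lambda p:crank(p,-.196),f1(755,257)),
("side",lambda p:crank(p,-.14),(395,256.2)),("side",lambda p:crank(p,-.196),(408.7,266.2)),
("side",S(-.05,.125,0),(312.5,254)),("side",S(-.05,-.125,0),(351.2,305.5)),("side",S(.05,-.125,0),(382.5,295))]
res=lambda p:np.ravel([proj(n,f(p))[0]-px for n,f,px in obs])
best=min((least_squares(res,[.6,.1,y,.05],loss='soft_l1') for y in (-.8,-.3,.3,.8)),key=lambda s:s.cost)
print("stand",best.x.round(4),best.cost,res(best.x).round(1).reshape(-1,2).tolist())
E
```

```text
LFlong [ 0.4039  0.2851 -1.2916] 15.85 [-0.3 -1.3  1.3 -0.3  1.2 -1.4  0.6 -2.3  0.1  0.5  2.4  0.8  1.7 -0.9
 -2.2 -2.1 -1.3 -0.8 -0.8 -1.4 -2.4 -0.3 -1.4  1.6 -0.6 -0.2]
FRlong [ 0.4123  0.2873 -1.2018] 55.03 [ 3.5  1.9 -1.9 -0.6 -0.2 -7.2  6.3 -4.6  3.8  3.8 -0.7  0.5  0.3 -6.7
 -2.   0.7 -3.4 -1.7  2.4 -5.6 -2.2  2.6 -3.4  0.6  2.6 -4.5]
timer [0.367 0.444 0.02 ]
tip [0.492 0.488 0.02 ]
bottle [0.594 0.381 0.02 ]
stand [ 0.4964 -0.1724  0.0919  0.0444] 9.1360893299122 [[-0.6, -1.3], [-0.1, 0.7], [0.8, 0.0], [-0.4, -2.0], [-0.3, 0.1], [-0.2, 0.1], [-1.7, -0.7], [-0.5, -1.0], [1.2, -0.2], [0.6, -0.1], [0.3, 3.0], [-0.9, -0.1], [-0.3, 1.7], [0.5, 0.8]]
```

Fit result: cassette at about (0.404, 0.285) with yaw 0.28, stand at (0.496, -0.172) with yaw 0.092 and rotor about 0.04. I'll move over the cassette and refine with the wrist camera.

```bash
python3 -m jog '[-1,25.8,20.2,1,0,0,0, -1,25.8,20.2,1,0,0,0, -1,25.8,20.2,1,0,0,0, -1,25.8,20.2,1,0,0,0, -1,25.8,20.2,1,0,0,0, -1,25.8,20.2,1,0,0,0, -1,25.8,20.2,1,0,0,0, -1,25.8,20.2,1,0,0,0, -1,25.8,20.2,1,0,0,0, -1,25.8,20.2,1,0,0,0]'
python3 -m jog '[-1,0,0,0,0,0,0.11, -1,0,0,0,0,0,0.11, -1,0,0,0,0,0,0.11, -1,0,0,0,0,0,0.11, -1,0,0,0,0,0,0.11, -1,0,0,0,0,0,0.11, -1,0,0,0,0,0,0.11, -1,0,0,0,0,0,0.11, -1,0,0,0,0,0,0, -1,0,0,0,0,0,0]'
python3 - <<'E'
from h import *
import json
c=viewer.calibration("wrist"); im=viewer.camera("wrist"); cv2.imwrite("pics/w1.png",im)
json.dump({k:np.array(v).tolist() for k,v in c.items()},open("w1.json","w"))
cas=(.404,.285); 
L=np.array([[-.04,-.055,.03],[.04,-.055,.03],[.04,.055,.03],[-.04,.055,.03],[0,-.022,.076],[0,.022,.076]])
print(proj("wrist",L@rz(.279).T+[*cas,0],c).round())
s=telemetry.read_state();print(s['joints'].round(3))
E
```

```text
t: 0.93
tcp_pos: [0.4051, 0.2839, 0.2343]
eef_rot: [0.979, -0.203, -0.0, 0.0]
force: [1.0, 0.2, 0.4]
grip_width: 0.999
gripper_force: 0.0
t: 1.77
tcp_pos: [0.4047, 0.2854, 0.2343]
eef_rot: [0.8, -0.6, -0.0, 0.0]
force: [-0.1, -0.1, -0.1]
grip_width: 1.0
gripper_force: 0.0
[[352. 131.]
 [283. 130.]
 [285. 218.]
 [348. 219.]
 [317. 166.]
 [317. 206.]]
[ 0.943  0.172 -0.318 -0.    -1.082 -0.658]
```

View pics/w1.png

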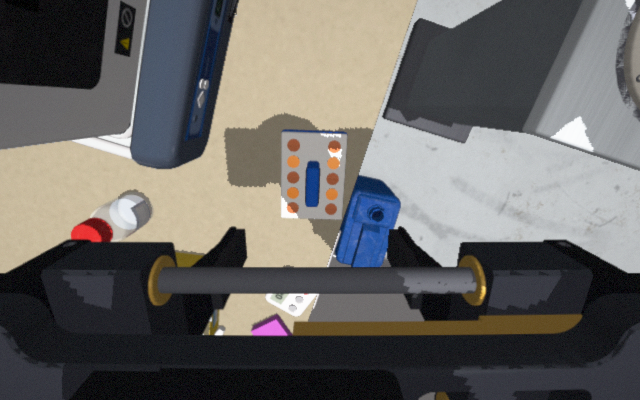

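The wrist view shows the cassette's top corners at (281,130), (347,132), (342,219) and (281,218), with the grip top from (313,161) to (313,207). That is about 4 px left of the prediction, so I'll refit.

```bash
python3 - <<'E'
from h import *
import json
c=json.load(open("w1.json"))
L=np.array([[-.04,-.055,.03],[.04,-.055,.03],[.04,.055,.03],[-.04,.055,.03],[0,-.022,.076],[0,.022,.076]])
ob=np.array([(347,132),(281,130),(281,218),(342.5,219),(313.5,161),(313,207)],float)
f=lambda p:(proj("wrist",L@rz(p[2]).T+[p[0],p[1],0],c)-ob).ravel()
s=least_squares(f,[.404,.285,.279],loss='soft_l1');print(s.x.round(4),s.fun.round(1))
E
```

```text
[0.4085 0.2864 0.2579] [ 1.8 -0.4 -1.  -0.3 -0.2 -0.1  1.1  0.5 -0.1  5.4 -0.6 -0.8]
```

```bash
python3 -m jog '[-1,0,-3.9,20,0,0,0.026, -1,0,0,25,0,0,0, -1,0,0,25,0,0,0, -1,0,0,25,0,0,0, -1,0,0,25,0,0,0, -1,0,0,25,0,0,0, -1,0,0,19,0,0,0, -1,0,0,10,0,0,0, -1,0,0,0,0,0,0]'
python3 -m jog '[1,0,0,0,0,0,0, 1,0,0,0,0,0,0, 1,0,0,0,0,0,0, 1,0,0,0,0,0,0, 1,0,0,0,0,0,0, 1,0,0,0,0,0,0, 1,0,0,0,0,0,0, 1,0,0,0,0,0,0, 1,0,0,0,0,0,0]' 30
```

```text
t: 2.57
tcp_pos: [0.4075, 0.2853, 0.0581]
eef_rot: [0.792, -0.61, -0.0, 0.003]
force: [0.1, -0.1, 0.2]
grip_width: 1.002
gripper_force: 0.0
t: 3.32
tcp_pos: [0.4086, 0.2867, 0.0606]
eef_rot: [0.792, -0.611, -0.0, -0.0]
force: [0.0, -0.7, 0.7]
grip_width: 0.405
gripper_force: 0.0
```

```bash
python3 -m jog '[1,0,0,0,0,0,0, 1,0,0,0,0,0,0, 1,0,0,0,0,0,0, 1,0,0,0,0,0,0, 1,0,0,0,0,0,0, 1,0,0,0,0,0,0, 1,0,0,-5,0,0,0, 1,0,0,-10,0,0,0, 1,0,0,-15,0,0,0, 1,0,0,-20,0,0,0]'
python3 -m jog '[1,0,0,-25,0,0,0, 1,0,0,-25,0,0,0, 1,0,0,-25,0,0,0, 1,0,0,-25,0,0,0, 1,0,0,-25,0,0,0, 1,0,0,-15,0,0,0, 1,0,0,0,0,0,0, 1,0,0,0,0,0,0]'
python3 - <<'E'
from h import *
p=[.4964,-.1724,.0919,.0444]
o,R=bedframe(p);print(o,R[:,2])
# tool target orientation: z=-n ; x = -bed y ; y = z cross x
T=np.c_[-R[:,1],np.cross(-R[:,2],-R[:,1]),-R[:,2]]
s=telemetry.read_state();R0=Ro.from_quat(s['eef_rot']);print("rotvec in tool",(R0.inv()*Ro.from_matrix(T)).as_rotvec(), Ro.from_matrix(T).as_quat())
print("target TCP seated",o+.06*R[:,2],"pre",o+.16*R[:,2], s['tcp_pos'],s['grip_width'],s['joints'])
tip=o+R@np.array([0,-.08,.037]);print("hinge",tip,crank(p))
E
```

```text
t: 4.15
tcp_pos: [0.4076, 0.2856, 0.1099]
eef_rot: [0.791, -0.611, -0.0, 0.002]
force: [1.2, 0.8, -1.5]
grip_width: 0.154
gripper_force: 30.0
t: 4.82
tcp_pos: [0.4082, 0.2865, 0.2506]
eef_rot: [0.791, -0.611, -0.0, -0.0]
force: [-0.4, -0.6, -2.3]
grip_width: 0.159
gripper_force: 30.0
[ 0.51021432 -0.17112688  0.0984003 ] [-0.46047724 -0.0424374   0.88665652]
rotvec in tool [0.47965869 0.04049136 0.16019246] [ 0.71759952 -0.65450683  0.16042278 -0.1758871 ]
target TCP seated [ 0.48258568 -0.17367312  0.1515997 ] pre [ 0.43653796 -0.17791686  0.24026535] [0.40819325 0.28651806 0.25063236] 0.15934010331008203 [ 9.37673669e-01  1.63870965e-01 -2.84109188e-01 -9.51404460e-04
 -1.12200627e+00 -6.81718474e-01]
hinge [ 0.50051832 -0.25235948  0.1312066 ] [ 0.57432485 -0.33393041  0.14187137]
```

```bash
python3 - <<'E'
from h import *
s=telemetry.read_state();c=viewer.calibration("wrist");R=np.array(c["R"]);t=np.array(c["t"])
Rt=Ro.from_quat(s['eef_rot']).as_matrix()
print(Rt.T@(-R.T@t-s['tcp_pos']), Rt.T@R.T)
E
```

```text
[ 0.08310918 -0.00030684 -0.14088427] [[ 3.72808511e-04 -9.55932058e-01 -2.93587740e-01]
 [ 9.99999930e-01  3.65435433e-04  7.99660097e-05]
 [ 3.08452905e-05 -2.93587749e-01  9.55932128e-01]]
```

```bash
python3 -m jog '[1,25,4,-6,0,0,0, 1,25,4,-6,0,0,0, 1,25,4,-6,0,0,0, 1,25,4,-6,0,0,0, 1,25,4,-6,0,0,0, 1,25,4,-6,0,0,0, 1,25,4,-6,0,0,0, 1,25,4,-6,0,0,0, 1,0,0,0,0,0,0, 1,0,0,0,0,0,0]'
python3 - <<'E'
from h import *
import json
c=viewer.calibration("wrist"); im=viewer.camera("wrist"); cv2.imwrite("pics/w2.png",im)
json.dump({k:np.array(v).tolist() for k,v in c.items()},open("w2.json","w"))
p=[.4964,-.1724,.0919,.0444];o,R=bedframe(p)
for b in [(.045,.06,0),(.045,-.06,0),(-.045,-.06,0),(-.045,.06,0)]:print(proj("wrist",o+R@np.array(b),c).round())
print(proj("wrist",crank(p,-.14),c),proj("wrist",crank(p,-.196),c))
E
```

```text
t: 5.65
tcp_pos: [0.4275, 0.0838, 0.2969]
eef_rot: [0.791, -0.612, -0.001, 0.001]
force: [-0.1, 0.8, -2.1]
grip_width: 0.16
gripper_force: 30.0
[[246. -42.]]
[[ 261. -206.]]
[[ 350. -147.]]
[[329.  -9.]]
[[ 257.27178759 -373.10191684]] [[ 268.53819537 -467.53192885]]
```

View pics/w2.png

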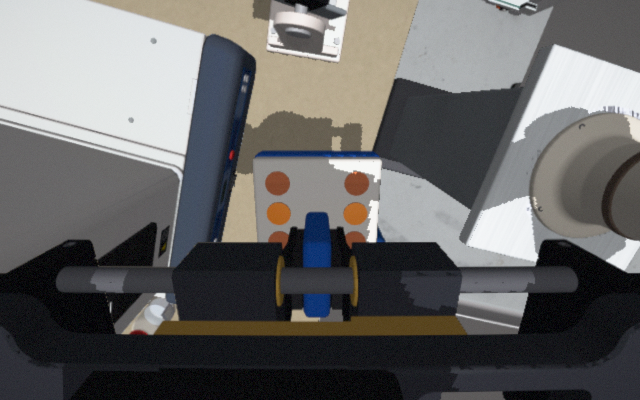

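Only the stand's left end shows at the top; the foot corners are near (267,50) and (341,59). I'll go 120 mm further.

```bash
python3 -m jog '[1,30,6,-5,0,0,0, 1,30,6,-5,0,0,0, 1,30,6,-5,0,0,0, 1,30,6,-5,0,0,0, 1,0,0,0,0,0,0, 1,0,0,0,0,0,0]'
python3 - <<'E'
from h import *
import json
c=viewer.calibration("wrist"); im=viewer.camera("wrist"); cv2.imwrite("pics/w3.png",im)
json.dump({k:np.array(v).tolist() for k,v in c.items()},open("w3.json","w"))
p=[.4964,-.1724,.0919,.0444];o,R=bedframe(p)
for b in [(.045,.06,0),(.045,-.06,0),(-.045,-.06,0),(-.045,.06,0)]:print(proj("wrist",o+R@np.array(b),c).round())
print(proj("wrist",crank(p,-.14),c),proj("wrist",crank(p,-.196),c))
o=cv2.resize(im[0:240,180:500],None,fx=2.5,fy=2.5,interpolation=cv2.INTER_CUBIC);cv2.imwrite("pics/w3c.png",o)
E
```

```text
t: 6.2
tcp_pos: [0.4352, -0.0374, 0.3174]
eef_rot: [0.791, -0.612, -0.001, 0.001]
force: [-0.6, 0.7, -1.2]
grip_width: 0.165
gripper_force: 30.0
[[237.  94.]]
[[247. -31.]]
[[325.  -2.]]
[[309. 106.]]
[[ 240.78501291 -150.83313591]] [[ 248.04180443 -233.74941548]]
```

View pics/w3c.png

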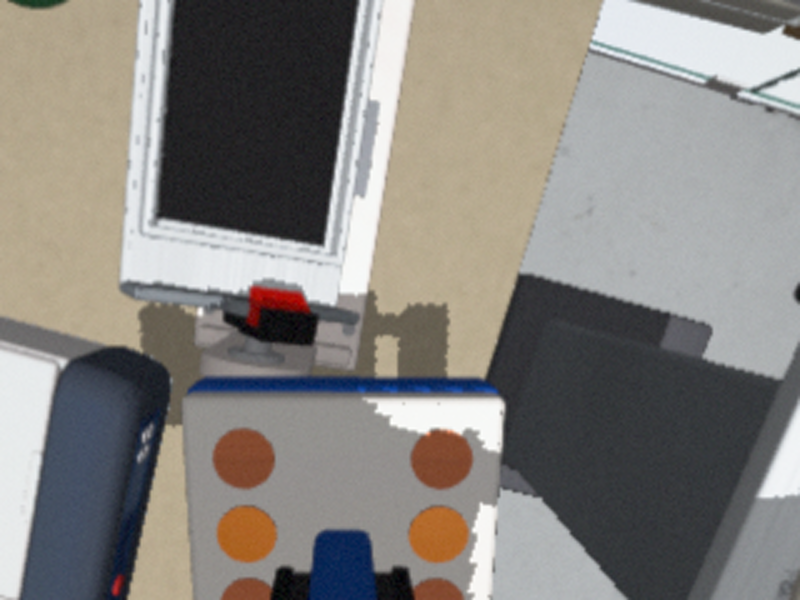

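The enlarged wrist crop (px = 180+u/2.5, v/2.5) shows the pocket's inner lip-top corners at (150,222) and (335,255), the inner lip edges leaving the top at u of about 166 and 367, and the foot's front-left corner at (355,368). I'll refit with all views.

```bash
cat > fit.py <<'E'
from h import *
import json
w=json.load(open("w3.json"))
f1=lambda u,v:(345+u/6,200+v/6); g=lambda u,v:(180+u/2.5,v/2.5)
def B(x,y,z): return lambda p:bedframe(p)[0]+bedframe(p)[1]@np.array([x,y,z])
def S(x,y,z): return lambda p:np.array([p[0],p[1],0])+rz(p[2])@np.array([x,y,z])
obs=[("scene",S(-.05,.125,0),f1(28,365)),("scene",S(-.05,-.125,0),f1(475,558)),("scene",S(.05,-.125,0),f1(562,440)),
("scene",lambda p:crank(p,-.14),f1(650,217)),("scene",lambda p:crank(p,-.196),f1(755,257)),
("side",lambda p:crank(p,-.14),(395,256.2)),("side",lambda p:crank(p,-.196),(408.7,266.2)),
("side",S(-.05,.125,0),(312.5,254)),("side",S(-.05,-.125,0),(351.2,305.5)),("side",S(.05,-.125,0),(382.5,295)),
("w",B(.045,.06,.01),g(150,222)),("w",B(-.045,.06,.01),g(335,255)),("w",S(-.05,.125,0),g(355,368))]
def edge(p,x,u):
    q=proj("w",np.array([B(x,.06,.01)(p),B(x,-.06,.01)(p)]),w); k=q[0,1]/(q[0,1]-q[1,1]); return (q[0]+k*(q[1]-q[0]))[0]-g(u,0)[0]
def res(p):
    r=[]
    for n,f,px in obs: r+=list(proj(n,f(p),w if n=="w" else None)[0]-px)
    return np.array(r+[edge(p,.045,166),edge(p,-.045,367)])
s=least_squares(res,[.496,-.175,.09,.04],loss='soft_l1')
print(s.x.round(4),s.cost.round(2));print(res(s.x).round(1)[:-2].reshape(-1,2).tolist(),res(s.x)[-2:].round(1))
E
python3 fit.py
```

```text
[ 0.4954 -0.1762  0.0985  0.1108] 17.03
[[0.1, -0.4], [1.1, 1.4], [1.8, 0.6], [0.6, -1.4], [2.4, -0.7], [1.0, -0.5], [0.9, 2.6], [-1.0, 0.8], [0.3, 2.8], [1.0, 1.6], [0.3, 2.3], [-1.7, 1.0], [-1.5, 1.2]] [1.4 0.7]
```

```bash
python3 -m jog '[1,22,0,-12,0,0,0, 1,22,0,-12,0,0,0, 1,0,0,0,0,0,0, 1,0,0,0,0,0,0, 1,0,0,0,0,0,0]'
python3 - <<'E'
from h import *
import json
c=viewer.calibration("wrist"); im=viewer.camera("wrist"); cv2.imwrite("pics/w4.png",im)
json.dump({k:np.array(v).tolist() for k,v in c.items()},open("w4.json","w"))
o=cv2.resize(im[0:160,190:403],None,fx=3.75,fy=3.75,interpolation=cv2.INTER_CUBIC);cv2.imwrite("pics/w4c.png",o[:600,:800])
E
```

```text
t: 6.67
tcp_pos: [0.4462, -0.0784, 0.3414]
eef_rot: [0.792, -0.611, -0.001, 0.0]
force: [0.1, 0.6, -1.3]
grip_width: 0.162
gripper_force: 30.0
```

View pics/w4c.png

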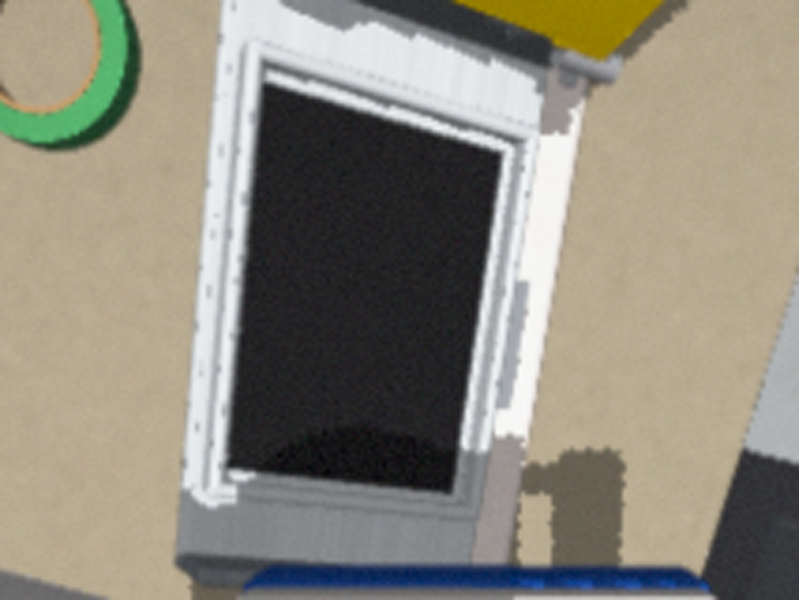

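The crop (px = 190+u/3.75, v/3.75) shows the black floor corners at (262,85), (503,152), (453,494) and (228,468), and the lip's outer corners at (250,42), (538,135), (478,515) and (205,495). I'll fit the bed from these.

```bash
cat > fit2.py <<'E'
from fit import *
w4=json.load(open("w4.json")); k=lambda u,v:np.array([190+u/3.75,v/3.75])
pad=[k(262,85),k(503,152),k(453,494),k(228,468)]; lip=[k(250,42),k(538,135),k(478,515),k(205,495)]
sg=np.array([[1,-1],[-1,-1],[-1,1],[1,1]])
def r4(q):
    p=q[:4];o,R=bedframe(p)
    P=np.c_[sg*q[4:6],np.zeros(4)];Lp=np.c_[sg*[.05,.065],np.full(4,.01)]
    return np.r_[(proj("w",o+P@R.T,w4)-pad).ravel(),(proj("w",o+Lp@R.T,w4)-lip).ravel()]
a=least_squares(r4,[.496,-.175,.09,.06,.045,.06],loss='soft_l1');print("w4 only",a.x.round(4),a.cost,r4(a.x).round(1))
b=least_squares(lambda q:np.r_[1.5*r4(q),.6*res(q[:4])],a.x,loss='soft_l1');print("all",b.x.round(4),b.cost,r4(b.x).round(1))
E
python3 fit2.py
```

```text
[ 0.4954 -0.1762  0.0985  0.1108] 17.03
[[0.1, -0.4], [1.1, 1.4], [1.8, 0.6], [0.6, -1.4], [2.4, -0.7], [1.0, -0.5], [0.9, 2.6], [-1.0, 0.8], [0.3, 2.8], [1.0, 1.6], [0.3, 2.3], [-1.7, 1.0], [-1.5, 1.2]] [1.4 0.7]
w4 only [ 0.4944 -0.1773  0.0997  0.0637  0.0417  0.0566] 4.506247661535242 [ 0.  -0.3 -0.3  0.7 -0.6 -0.  -0.6  0.2 -0.5 -1.2  1.3 -1.3  0.5  2.3
  0.5  0.6]
all [ 0.4944 -0.1771  0.0983  0.0685  0.0417  0.0565] 18.150349067393293 [-0.1 -0.2 -0.5  0.8 -0.9 -0.  -0.8  0.2 -0.5 -1.2  1.1 -1.2  0.2  2.4
  0.3  0.7]
```

```bash
python3 -m jog '[1,0,0,0,0,0,0.122, 1,0,0,0,0,0,0.122, 1,0,0,0,0,0,0.122, 1,0,0,0,0,0,0.122, 1,0,0,0,0,0,0.122, 1,0,0,0,0,0,0.122, 1,0,0,0,0,0,0.122, 1,0,0,0,0,0,0.122, 1,0,0,0,0,0,0.122]'
python3 -m jog '[1,0,0,0,0,0,0.122, 1,0,0,0,0,0,0.122, 1,0,0,0,0,0,0.122, 1,0,0,0,0,0,0.122, 1,0,0,0,0,0,0.122, 1,0,0,0,0,0,0.122, 1,0,0,0,0,0,0.122, 1,0,0,0,0,0,0.122, 1,0,0,0,0,0,0.122]'
python3 -m jog '[1,0,0,0,0,0,0.122, 1,0,0,0,0,0,0.122, 1,0,0,0,0,0,0.122, 1,0,0,0,0,0,0.122, 1,0,0,0,0,0,0.122, 1,0,0,0,0,0,0.122, 1,0,0,0,0,0,0.122, 1,0,0,0,0,0,0.122, 1,0,0,0,0,0,0.123]'
python3 -m jog '[1,0,0,0,-0.1,0,0, 1,0,0,0,-0.1,0,0, 1,0,0,0,-0.1,0,0, 1,0,0,0,-0.1,0,0, 1,0,0,0,-0.1,0,0, 1,0,0,0,0,0,0, 1,0,0,0,0,0,0]'
cat > plan.py <<'E'
# target in bed frame (mm offset of TCP), flipped tool (x=+bed y, z=-n); prints shift & turn in current tool axes
from h import *
import sys
p=[.4944,-.1772,.0985,.066]
def go(b,R=None):
    o,Rb=bedframe(p); s=telemetry.read_state(); T=Ro.from_quat(s['eef_rot'])
    tgt=o+Rb@(np.array(b)/1000.)
    F=np.c_[Rb[:,1],Rb[:,0],-Rb[:,2]] if R is None else R
    print("shift",(T.inv().apply(tgt-s['tcp_pos'])*1000).round(1),"turn",(T.inv()*Ro.from_matrix(F)).as_rotvec().round(4),
      "now in bed",(Rb.T@(s['tcp_pos']-o)*1000).round(1),"j",s['joints'].round(2),"F",s['force'].round(1),'tgt',tgt.round(3))
if __name__=="__main__": go([float(v) for v in sys.argv[1:4]])
E
python3 plan.py 0 0 120
```

```text
t: 7.47
tcp_pos: [0.4461, -0.0786, 0.3418]
eef_rot: [-0.354, 0.935, 0.0, -0.001]
force: [-0.6, -1.4, -0.5]
grip_width: 0.155
gripper_force: 30.0
t: 8.22
tcp_pos: [0.4461, -0.0786, 0.3418]
eef_rot: [0.186, 0.983, -0.0, -0.001]
force: [-0.7, -0.1, -1.6]
grip_width: 0.159
gripper_force: 30.0
t: 8.97
tcp_pos: [0.449, -0.1038, 0.3411]
eef_rot: [0.654, 0.757, 0.011, -0.012]
force: [-0.2, 0.1, -2.4]
grip_width: 0.157
gripper_force: 30.0
t: 9.55
tcp_pos: [0.448, -0.1071, 0.3411]
eef_rot: [0.639, 0.728, 0.196, 0.151]
force: [-0.3, -1.0, 0.1]
grip_width: 0.156
gripper_force: 30.0
shift [-78.3 -70.6 115.1] turn [-0.004  -0.0455  0.02  ] now in bed [ 69.6  74.4 238.3] j [ 0.08 -0.18 -0.45 -0.07 -0.8  -3.06] F [-0.3 -1.   0.1] tgt [ 0.451 -0.181  0.204]
```

```bash
python3 -m jog '[1,-13,-12,10,0,0,0, 1,-13,-12,10,0,0,0, 1,-13,-12,10,0,0,0, 1,-13,-12,10,0,0,0, 1,-13,-12,10,0,0,0, 1,-13,-11,10,0,0,0, 1,0,0,0,0,-0.045,0.02, 1,0,0,0,0,0,0, 1,0,0,0,0,0,0]'
python3 plan.py 0 0 120
```

```text
t: 10.3
tcp_pos: [0.4272, -0.1861, 0.2522]
eef_rot: [0.65, 0.719, 0.183, 0.165]
force: [-0.0, 0.1, -1.0]
grip_width: 0.152
gripper_force: 30.0
shift [ 2.2 -1.7 54.1] turn [-0.0038 -0.0017  0.0014] now in bed [  1.9  -2.3 174.1] j [-0.14 -0.08 -0.55 -0.2  -0.62 -2.76] F [-0.   0.1 -1. ] tgt [ 0.451 -0.181  0.204]
```

```bash
python3 -m jog '[1,2.2,-1.7,15,-0.004,-0.002,0.001, 1,0,0,22,0,0,0, 1,0,0,22,0,0,0, 1,0,0,22,0,0,0, 1,0,0,12,0,0,0, 1,0,0,6,0,0,0, 1,0,0,0,0,0,0, 1,0,0,0,0,0,0]'
python3 plan.py 0 0 61
python3 - <<'E'
from h import *
im=viewer.camera("scene");c=viewer.camera("side")
a=cv2.resize(im[200:300,345:445],None,fx=4,fy=4,interpolation=2);b=cv2.resize(c[180:280,295:395],None,fx=4,fy=4,interpolation=2)
cv2.imwrite("pics/s2.png",np.hstack([a,b]))
E
```

```text
t: 10.97
tcp_pos: [0.4734, -0.1799, 0.1657]
eef_rot: [0.65, 0.717, 0.185, 0.168]
force: [0.1, -0.1, -1.4]
grip_width: 0.159
gripper_force: 30.0
shift [ 0.7 -1.1 14.8] turn [ 0.0032  0.0017 -0.0006] now in bed [ 1.  -0.6 75.9] j [-0.11  0.11 -0.6  -0.27 -0.38 -2.7 ] F [ 0.1 -0.1 -1.4] tgt [ 0.48  -0.179  0.152]
```

View pics/s2.png

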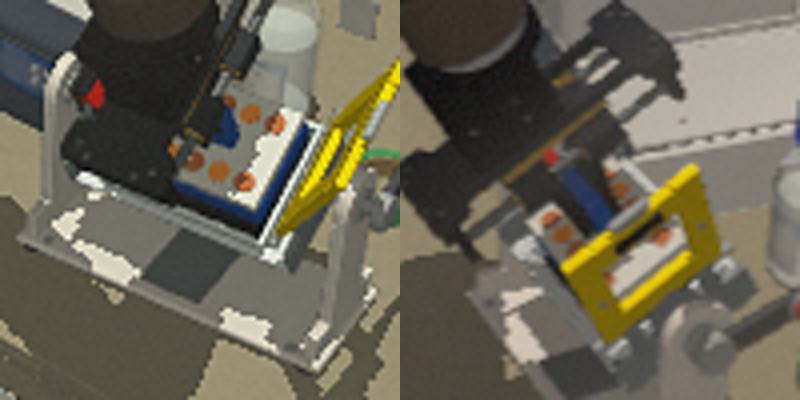

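The views show the cassette hovering over the pocket, aligned with the lip, with the frame clear. Lowering it.

```bash
python3 -m jog '[1,0.6,-1,4,0,0,0, 1,0,0,4,0,0,0, 1,0,0,3,0,0,0, 1,0,0,2,0,0,0, 1,0,0,0,0,0,0, 1,0,0,0,0,0,0]'
python3 plan.py 0 0 61
```

```text
t: 11.57
tcp_pos: [0.4777, -0.1791, 0.1529]
eef_rot: [0.651, 0.717, 0.184, 0.168]
force: [-0.1, 0.5, -0.8]
grip_width: 0.156
gripper_force: 30.0
shift [0.3 1.3 1.6] turn [ 0.0021  0.002  -0.0022] now in bed [-1.3 -0.2 62.6] j [-0.11  0.14 -0.6  -0.29 -0.35 -2.69] F [-0.1  0.5 -0.8] tgt [ 0.48  -0.179  0.152]
```

```bash
python3 -m jog '[1,0,1,1.5,0,0,0, 1,0,0,1,0,0,0, 1,0,0,0,0,0,0, 1,0,0,0,0,0,0]'
python3 plan.py 0 0 61
```

```text
t: 11.9
tcp_pos: [0.4794, -0.179, 0.1519]
eef_rot: [0.651, 0.717, 0.185, 0.168]
force: [-5.1, -0.1, 4.0]
grip_width: 0.157
gripper_force: 30.0
shift [ 0.3  0.3 -0.2] turn [ 0.0025  0.0021 -0.0021] now in bed [-0.3 -0.3 60.8] j [-0.11  0.14 -0.6  -0.29 -0.35 -2.68] F [-5.1 -0.1  4. ] tgt [ 0.48  -0.179  0.152]
```

```bash
python3 -m jog '[0.2,0,0,0,0,0,0, 0.2,0,0,0,0,0,0, 0.2,0,0,0,0,0,0, 0.2,0,0,0,0,0,0, 0.2,0,0,0,0,0,0, 0.2,0,0,0,0,0,0, 0.2,0,0,-15,0,0,0, 0.2,0,0,-20,0,0,0, 0.2,0,0,-25,0,0,0, 0.2,0,0,-25,0,0,0]'
python3 -m jog '[1,0,0,-25,0,0,0, 1,0,0,-25,0,0,0, 1,0,0,-20,0,0,0, 1,0,0,0,0,0,0]'
python3 - <<'E'
from h import *
import json
cc={}
for n in("scene","side","wrist"):
    c=viewer.calibration(n);im=viewer.camera(n);cv2.imwrite(f"pics/{n}3.png",im)
    if n=="wrist":json.dump({k:np.array(v).tolist() for k,v in c.items()},open("w5.json","w"))
a,b,w=[cv2.imread(f"pics/{n}3.png") for n in("scene","side","wrist")]
o=np.zeros((600,800,3),np.uint8)
o[:300,:400]=cv2.resize(a[190:290,350:483],(400,300),interpolation=2);o[:300,400:]=cv2.resize(b[170:270,300:433],(400,300),interpolation=2)
o[300:,:480]=cv2.resize(w,(480,300),interpolation=cv2.INTER_AREA)
cv2.imwrite("pics/c3.png",o)
E
python3 plan.py 0 0 180
```

```text
t: 12.73
tcp_pos: [0.4382, -0.1828, 0.2262]
eef_rot: [0.651, 0.717, 0.184, 0.168]
force: [0.1, -0.6, -0.4]
grip_width: 0.403
gripper_force: 0.0
t: 13.07
tcp_pos: [0.4056, -0.1866, 0.2919]
eef_rot: [0.65, 0.716, 0.186, 0.172]
force: [-1.0, -0.4, -0.2]
grip_width: 0.178
gripper_force: 0.0
shift [-0.1  0.8 34.9] turn [ 0.0024  0.0019 -0.0026] now in bed [-9.000e-01  2.000e-01  2.149e+02] j [-0.15 -0.15 -0.53 -0.18 -0.71 -2.79] F [-0.2  0.2  0.4] tgt [ 0.423 -0.184  0.256]
```

View pics/c3.png

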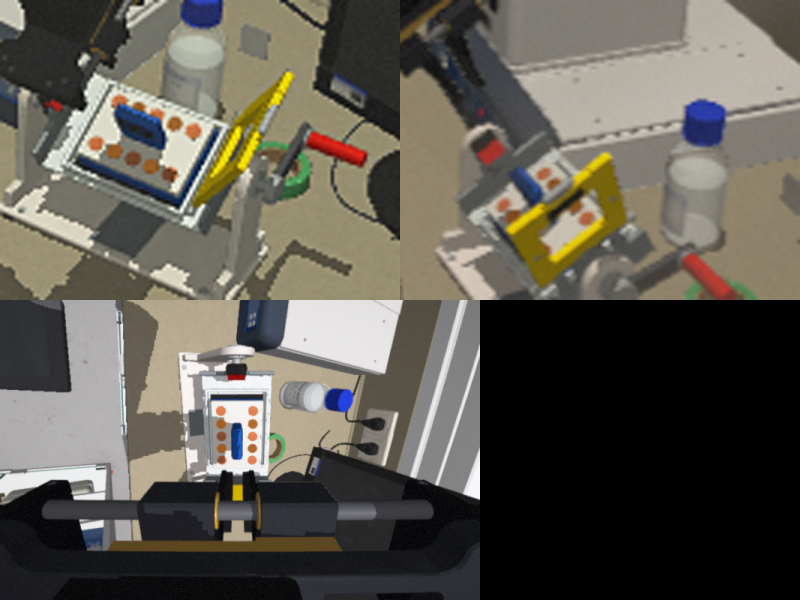

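All three views show the cassette seated inside the lip, with its grip upright and the frame still open. In the side crop the frame's free-edge corners are at (610,155) and (508,232); in the scene crop one is at (292,72). I'll estimate the frame angle and plan the push from outside.

```bash
python3 - <<'E'
from h import *
p=[.4944,-.1772,.0985,.066];o,R=bedframe(p)
def P(f,x,r): return o+R@np.array([x,-.08+r*np.cos(f),.037+r*np.sin(f)])
obs=[("side",.048,(370,221.7)),("side",-.048,(336,247.3)),("scene",.048,(447.3,214))]
f=lambda v:np.ravel([proj(n,P(v[0],x,.154))[0]-px for n,x,px in obs])
s=least_squares(f,[1.7]);print(s.x,s.fun.round(1))
E
python3 plan.py 0 -150 240; python3 plan.py 0 -150 180; python3 plan.py 0 -50 180
```

```text
[1.99868935] [-0.2 -0.6 -0.   0.1  0.9 -0.5]
shift [-150.3    1.4  -24.8] turn [ 0.0024  0.0019 -0.0026] now in bed [-9.000e-01  2.000e-01  2.149e+02] j [-0.15 -0.15 -0.53 -0.18 -0.71 -2.79] F [-0.2  0.2  0.4] tgt [ 0.409 -0.336  0.309]
shift [-150.1    1.2   35.2] turn [ 0.0024  0.0019 -0.0026] now in bed [-9.000e-01  2.000e-01  2.149e+02] j [-0.15 -0.15 -0.53 -0.18 -0.71 -2.79] F [-0.2  0.2  0.4] tgt [ 0.437 -0.334  0.256]
shift [-50.1   1.   35. ] turn [ 0.0024  0.0019 -0.0026] now in bed [-9.000e-01  2.000e-01  2.149e+02] j [-0.15 -0.15 -0.53 -0.18 -0.71 -2.79] F [-0.2  0.2  0.4] tgt [ 0.427 -0.234  0.256]
```

```bash
python3 -m jog '[1,-15,0,-20,0,0,0, 1,-30,0,-5,0,0,0, 1,-30,0,0,0,0,0, 1,-30,0,0,0,0,0, 1,-30,0,0,0,0,0, 1,-30,0,0,0,0,0, 1,-22,1,0,0,0,0, 1,0,0,24,0,0,0, 1,0,0,24,0,0,0, 1,0,0,24,0,0,0]'
python3 plan.py 0 -45 168
```

```text
t: 14.05
tcp_pos: [0.4467, -0.3704, 0.2434]
eef_rot: [0.652, 0.716, 0.184, 0.167]
force: [0.3, -0.5, -0.3]
grip_width: 0.005
gripper_force: 0.0
shift [142.5   0.5  -2.4] turn [ 0.0002  0.0009 -0.0047] now in bed [  -1.2 -187.5  165.8] j [-0.59  0.19 -0.2  -0.43 -0.83 -2.22] F [ 0.3 -0.5 -0.3] tgt [ 0.433 -0.229  0.246]
```

```bash
python3 -m jog '[1,14,0,0,0,0,0, 1,14,0,0,0,0,0, 1,14,0,0,0,0,0, 1,12,0,0,0,0,0, 1,10,0,0,0,0,0, 1,10,0,0,0,0,0, 1,10,0,0,0,0,0, 1,10,0,0,0,0,0, 1,10,0,0,0,0,0, 1,8,0,0,0,0,0]'
python3 plan.py 0 -45 168
```

```text
t: 14.88
tcp_pos: [0.4357, -0.2575, 0.2458]
eef_rot: [0.651, 0.717, 0.184, 0.168]
force: [0.1, 0.6, -0.1]
grip_width: 0.006
gripper_force: 0.1
shift [29.1 -0.1 -0.2] turn [ 0.0016  0.0016 -0.0023] now in bed [  0.  -74.1 167.8] j [-0.35  0.03 -0.42 -0.33 -0.69 -2.48] F [ 0.1  0.6 -0.1] tgt [ 0.433 -0.229  0.246]
```

```bash
python3 -m jog '[1,10,0,0,0,0,0, 1,10,0,0,0,0,0, 1,10,0,0,0,0,0, 1,8,0,0,0,0,0, 1,0,0,-15,0,0,0, 1,0,0,-20,0,0,0, 1,0,0,0,0,0,0, 1,0,0,0,0,0,0, 1,0,0,0,0,0,0, 1,0,0,0,0,0,0]'
cat > fr.py <<'E'
# frame angle by matching the yellow mask in scene & side views to the projected frame outline
from h import *
p=[.4944,-.1772,.0985,.066];o,R=bedframe(p)
def F(f,x,y): return o+R@np.array([x,-.08+y*np.cos(f)-.004*np.sin(f),.037+y*np.sin(f)+.004*np.cos(f)])
im={n:viewer.camera(n) for n in("scene","side")}
box={n:proj(n,o)[0].astype(int) for n in im};M={}
for n in im:
    h=cv2.cvtColor(im[n],cv2.COLOR_BGR2HSV);m=cv2.inRange(h,(22,150,60),(34,255,255));k=np.zeros_like(m);x,y=box[n];k[y-60:y+50,x-60:x+70]=1;M[n]=m*k>0
best=[]
for f in np.arange(0,2.05,.05):
    sc=0
    for n in im:
        a=np.zeros(im[n].shape[:2],np.uint8)
        for pts,v in(([(-.048,.004),(.048,.004),(.048,.154),(-.048,.154)],1),([(-.028,.038),(.028,.038),(.028,.122),(-.028,.122)],0)):
            cv2.fillPoly(a,[proj(n,np.array([F(f,*q) for q in pts])).round().astype(np.int32)],v)
        a=a>0;sc+=(a&M[n]).sum()/max((a|M[n]).sum(),1)
    best.append((round(sc,2),round(f,2)))
print(sorted(best)[-3:],{n:int(M[n].sum()) for n in M})
E
python3 fr.py;python3 plan.py 0 58 120
```

```text
t: 15.72
tcp_pos: [0.4152, -0.222, 0.276]
eef_rot: [0.651, 0.717, 0.184, 0.167]
force: [0.8, -0.1, 0.2]
grip_width: 0.008
gripper_force: 0.0
[(np.float64(1.34), np.float64(0.45)), (np.float64(1.34), np.float64(0.5)), (np.float64(1.35), np.float64(0.55))] {'scene': 732, 'side': 1282}
shift [95.  -0.3 82.3] turn [ 0.001   0.0016 -0.0026] now in bed [-1.000e-01 -3.690e+01  2.025e+02] j [-0.26 -0.08 -0.47 -0.26 -0.72 -2.63] F [0.8 0.1 0.4] tgt [ 0.446 -0.124  0.204]
```

```bash
python3 -m jog '[1,20,0,0,0,0,0, 1,20,0,0,0,0,0, 1,20,0,0,0,0,0, 1,20,0,0,0,0,0, 1,15,0,0,0,0,0, 1,0,0,15,0,0,0, 1,0,0,25,0,0,0, 1,0,0,25,0,0,0, 1,0,0,17,0,0,0, 1,0,0,0,0,0,0]'
python3 fr.py;python3 plan.py 0 58 64
```

```text
t: 16.65
tcp_pos: [0.4451, -0.1245, 0.2014]
eef_rot: [0.652, 0.718, 0.182, 0.165]
force: [-0.1, -0.1, 0.1]
grip_width: 0.011
gripper_force: 0.0
[(np.float64(1.49), np.float64(0.1)), (np.float64(1.51), np.float64(0.0)), (np.float64(1.54), np.float64(0.05))] {'scene': 1100, 'side': 976}
shift [ 1.1 -0.5 56.6] turn [ 0.0004  0.0009 -0.0014] now in bed [  0.5  56.9 120.6] j [ 0.07 -0.04 -0.73 -0.03 -0.38 -3.09] F [ 0.6 -0.1  1.1] tgt [ 0.472 -0.121  0.155]
```

Frame rests on the catch (about 0.05–0.1). Joint 6 is near its limit, so I'll back off and un-flip the tool, and press with less tilt.

```bash
python3 -m jog '[1,0,0,-20,0,0,-0.11, 1,0,0,-20,0,0,-0.121, 1,0,0,0,0,0,-0.121, 1,0,0,0,0,0,-0.121, 1,0,0,0,0,0,-0.121, 1,0,0,0,0,0,-0.121, 1,0,0,0,0,0,-0.121, 1,0,0,0,0,0,-0.121, 1,0,0,0,0,0,-0.121, 1,0,0,0,0,0,-0.121]'
python3 -m jog '[1,0,0,0,0,0,-0.121, 1,0,0,0,0,0,-0.121, 1,0,0,0,0,0,-0.121, 1,0,0,0,0,0,-0.121, 1,0,0,0,0,0,-0.121, 1,0,0,0,0,0,-0.121, 1,0,0,0,0,0,-0.121, 1,0,0,0,0,0,-0.121, 1,0,0,0,0,0,-0.121, 1,0,0,0,0,0,-0.121]'
python3 -m jog '[1,0,0,0,0,0,-0.121, 1,0,0,0,0,0,-0.121, 1,0,0,0,0,0,-0.121, 1,0,0,0,0,0,-0.121, 1,0,0,0,0,0,-0.121, 1,0,0,0,0,0,-0.121, 1,0,0,0,-0.1,0,0, 1,0,0,0,-0.1,0,0, 1,0,0,0,-0.05,0,0, 1,0,0,0,0,0,0]'
cat > plan2.py <<'E'
# unflipped tool, tilt reduced by d; argument: fingertip (22 mm ahead) position in bed mm, and d
from h import *
import sys
p=[.4944,-.1772,.0985,.066]
o,Rb=bedframe(p);a=[float(v) for v in sys.argv[1:]]
F=Ro.from_matrix(np.c_[-Rb[:,1],-Rb[:,0],-Rb[:,2]])*Ro.from_rotvec([-a[3],0,0])
s=telemetry.read_state();T=Ro.from_quat(s['eef_rot']);z=T.as_matrix()[:,2]*.022
tgt=o+Rb@(np.array(a[:3])/1000)
print("tip shift",(T.inv().apply(tgt-s['tcp_pos']-z)*1000).round(1),"turn",(T.inv()*F).as_rotvec().round(4),"tip in bed",(Rb.T@(s['tcp_pos']+z-o)*1000).round(1),"j",s['joints'].round(2),"F",s['force'].round(1),"Fbed",(Rb.T@s['force']).round(1))
E
python3 plan2.py 0 58 62 .25; python3 fr.py
```

```text
t: 17.58
tcp_pos: [0.4266, -0.1268, 0.2421]
eef_rot: [0.13, 0.959, 0.057, 0.245]
force: [-1.1, -0.1, -0.0]
grip_width: 0.004
gripper_force: 0.0
t: 18.42
tcp_pos: [0.4266, -0.1268, 0.2421]
eef_rot: [-0.439, 0.863, -0.092, 0.234]
force: [-0.4, -0.1, 0.2]
grip_width: 0.007
gripper_force: 0.0
t: 19.25
tcp_pos: [0.429, -0.1267, 0.2426]
eef_rot: [0.732, -0.669, 0.086, -0.096]
force: [-0.6, -0.0, -0.1]
grip_width: 0.003
gripper_force: 0.0
tip shift [ -1.4 -20.3  76. ] turn [-0.0063  0.0004 -0.0075] tip in bed [ -1.4  56.7 140.7] j [ 0.07 -0.04 -0.55 -0.01 -0.8   0.02] F [-0.6 -0.  -0.1] Fbed [-0.6  0.   0.2]
[(np.float64(1.5), np.float64(0.0)), (np.float64(1.5), np.float64(0.1)), (np.float64(1.54), np.float64(0.05))] {'scene': 1135, 'side': 971}
```

```bash
python3 -m jog '[1,-1.4,-20,16,0,0,0, 1,0,0,20,0,0,0, 1,0,0,20,0,0,0, 1,0,0,12,0,0,0, 1,0,0,8,0,0,0, 1,0,0,0,0,0,0, 1,0,0,0,0,0,0]'
python3 plan2.py 0 58 41 .25
```

```text
t: 19.93
tcp_pos: [0.4645, -0.1217, 0.1722]
eef_rot: [0.732, -0.669, 0.085, -0.095]
force: [0.2, -1.1, 0.5]
grip_width: 0.007
gripper_force: 0.0
tip shift [ 0.2 -8.9 19.2] turn [-0.0034  0.001  -0.0081] tip in bed [-4.  58.2 61.8] j [ 0.08  0.11 -0.6  -0.01 -0.61  0.02] F [ 0.2 -1.1  0.5] Fbed [ 0.3 -1.1  0.4]
```

```bash
python3 -m jog '[1,0,-1.5,3,0,0,0, 1,0,-1.5,3,0,0,0, 1,0,-1,2,0,0,0, 1,0,-0.5,2,0,0,0, 1,0,-0.5,2,0,0,0, 1,0,0,0,0,0,0]'
python3 plan2.py 0 58 41 .25
python3 -m jog '[1,0,-0.5,2,0,0,0, 1,0,-0.5,2,0,0,0, 1,0,0,0,0,0,0]'
python3 plan2.py 0 58 41 .25
```

```text
t: 20.43
tcp_pos: [0.4728, -0.1206, 0.1623]
eef_rot: [0.732, -0.669, 0.085, -0.095]
force: [-1.6, 2.6, 2.6]
grip_width: 0.004
gripper_force: 1.4
tip shift [ 0.5 -3.3  7.4] turn [-0.0039  0.0014 -0.0081] tip in bed [-1.4 58.5 49. ] j [ 0.08  0.14 -0.59 -0.01 -0.58  0.02] F [-1.6  2.6  2.6] Fbed [0.1 2.7 2.9]
t: 20.68
tcp_pos: [0.4749, -0.1206, 0.1576]
eef_rot: [0.732, -0.669, 0.085, -0.095]
force: [0.0, 0.6, 0.2]
grip_width: 0.005
gripper_force: 0.0
tip shift [ 0.2 -2.5  2.4] turn [-0.003   0.0011 -0.0082] tip in bed [-1.8 58.3 43.9] j [ 0.08  0.15 -0.6  -0.01 -0.57  0.02] F [0.  0.6 0.2] Fbed [0.2 0.6 0.2]
```

```bash
python3 -m jog '[1,0,-0.5,2,0,0,0, 1,0,0,0,0,0,0, 1,0,0,0,0,0,0]'
python3 plan2.py 0 58 41 .25
python3 -m jog '[1,0,-0.5,2,0,0,0, 1,0,0,0,0,0,0, 1,0,0,0,0,0,0]'
python3 plan2.py 0 58 41 .25
```

```text
t: 20.93
tcp_pos: [0.4755, -0.1207, 0.1568]
eef_rot: [0.732, -0.669, 0.085, -0.095]
force: [-4.4, 1.5, 7.6]
grip_width: -0.0
gripper_force: 4.8
tip shift [ 0.1 -2.1  1.4] turn [-0.0026  0.0009 -0.0079] tip in bed [-1.7 58.1 42.9] j [ 0.08  0.15 -0.6  -0.01 -0.57  0.02] F [-4.4  1.5  7.6] Fbed [-0.1  1.9  8.7]
t: 21.18
tcp_pos: [0.4759, -0.1206, 0.1562]
eef_rot: [0.733, -0.669, 0.085, -0.095]
force: [-12.5, 3.5, 19.7]
grip_width: 0.008
gripper_force: 11.3
tip shift [ 0.1 -1.9  0.7] turn [-0.0022  0.0007 -0.0075] tip in bed [-1.7 58.1 42.2] j [ 0.08  0.15 -0.6  -0.01 -0.57  0.02] F [-12.5   3.5  19.7] Fbed [-1.1  4.8 23.1]
```

```bash
python3 -m jog '[0,0,0,-10,0,0,0, 0,0,0,-20,0,0,0, 0,0,0,-30,0,0,0, 0,0,0,-20,0,0,0, 0,0,0,0,0.1,0,0, 0,0,0,0,0.1,0,0, 0,0,0,0,0.05,0,0, 0,0,0,0,0,0,0, 0,0,0,0,0,0,0]'
python3 plan2.py 0 0 85 0; python3 fr.py
```

```text
t: 21.93
tcp_pos: [0.4564, -0.1226, 0.2317]
eef_rot: [0.715, -0.653, 0.167, -0.185]
force: [0.3, 0.7, -0.4]
grip_width: 0.485
gripper_force: 0.0
tip shift [58.2 22.6 32.2] turn [-0.0019 -0.0012 -0.0079] tip in bed [ 23.   58.  117.2] j [ 0.08 -0.06 -0.67 -0.02 -0.46  0.03] F [ 0.3  0.7 -0.4] Fbed [ 0.1  0.6 -0.6]
[(np.float64(1.29), np.float64(0.1)), (np.float64(1.42), np.float64(0.05)), (np.float64(1.54), np.float64(0.0))] {'scene': 1104, 'side': 881}
```

```bash
python3 -m jog '[0,20,8,0,0,0,-0.008, 0,20,8,0,0,0,0, 0,18,7,0,0,0,0, 0,0,0,16,0,0,0, 0,0,0,16,0,0,0, 0,0,0,16,0,0,0, 0,0,0,15,0,0,0, 0,0,0,8,0,0,0, 0,0,0,0,0,0,0, 0,0,0,0,0,0,0]'
python3 plan2.py 0 0 44 0
```

```text
t: 22.87
tcp_pos: [0.4768, -0.1788, 0.1581]
eef_rot: [0.718, -0.65, 0.168, -0.185]
force: [0.6, -0.4, 0.1]
grip_width: 0.502
gripper_force: 0.0
tip shift [0.1 0.5 1.5] turn [-0.0017 -0.0006  0.0002] tip in bed [ 0.5  0.1 45.5] j [-0.11  0.13 -0.6  -0.28 -0.36  0.45] F [ 0.6 -0.4  0.1] Fbed [ 0.5 -0.5 -0.1]
```

Close at 30 N, then tug along -z in small steps.

```bash
python3 -m jog '[1,0,0,0,0,0,0, 1,0,0,0,0,0,0, 1,0,0,0,0,0,0, 1,0,0,0,0,0,0, 1,0,0,0,0,0,0, 1,0,0,0,0,0,0, 1,0,0,0,0,0,0]' 30
python3 plan2.py 0 0 44 0
python3 -m jog '[1,0,0,-1.5,0,0,0, 1,0,0,-1.5,0,0,0, 1,0,0,-1,0,0,0, 1,0,0,0,0,0,0]'
python3 plan2.py 0 0 44 0
```

```text
t: 23.45
tcp_pos: [0.4759, -0.1787, 0.1585]
eef_rot: [0.717, -0.65, 0.168, -0.185]
force: [-2.4, -0.4, 2.6]
grip_width: 0.158
gripper_force: 30.0
tip shift [ 0.3 -0.1  2.3] turn [-0.0027 -0.0007 -0.0002] tip in bed [-0.1  0.3 46.3] j [-0.11  0.13 -0.6  -0.29 -0.36  0.45] F [-2.4 -0.4  2.6] Fbed [-0.9 -0.2  3.5]
t: 23.78
tcp_pos: [0.4739, -0.1789, 0.1613]
eef_rot: [0.717, -0.651, 0.168, -0.185]
force: [2.4, 0.0, -4.5]
grip_width: 0.158
gripper_force: 30.0
tip shift [ 0.3 -0.5  5.8] turn [-0.0017 -0.0006 -0.0006] tip in bed [-0.5  0.3 49.7] j [-0.11  0.12 -0.6  -0.28 -0.37  0.45] F [ 2.4  0.  -4.5] Fbed [-0.  -0.2 -5.1]
```

```bash
python3 -m jog '[1,0,0,-1,0,0,0, 1,0,0,0,0,0,0, 1,0,0,0,0,0,0, 1,0,0,0,0,0,0]'
python3 plan2.py 0 0 44 0
python3 -m jog '[1,0,0,-0.8,0,0,0, 1,0,0,0,0,0,0, 1,0,0,0,0,0,0, 1,0,0,0,0,0,0]'
python3 plan2.py 0 0 44 0;python3 fr.py
```

```text
t: 24.12
tcp_pos: [0.4736, -0.179, 0.1617]
eef_rot: [0.717, -0.651, 0.167, -0.184]
force: [4.7, -2.2, -9.2]
grip_width: 0.152
gripper_force: 30.0
tip shift [ 0.2 -0.6  6.2] turn [-0.0012 -0.0007 -0.0008] tip in bed [-0.6  0.2 50.2] j [-0.11  0.12 -0.6  -0.28 -0.37  0.44] F [ 4.7 -2.2 -9.2] Fbed [ -0.5  -2.7 -10.2]
t: 24.45
tcp_pos: [0.4736, -0.179, 0.1617]
eef_rot: [0.717, -0.651, 0.167, -0.184]
force: [8.9, -2.3, -16.3]
grip_width: 0.156
gripper_force: 30.0
tip shift [ 0.2 -0.6  6.3] turn [-0.001  -0.0007 -0.0011] tip in bed [-0.6  0.2 50.3] j [-0.11  0.12 -0.6  -0.28 -0.37  0.44] F [  8.9  -2.3 -16.3] Fbed [ -0.3  -3.2 -18.4]
[(np.float64(1.01), np.float64(0.1)), (np.float64(1.08), np.float64(0.05)), (np.float64(1.14), np.float64(0.0))] {'scene': 628, 'side': 733}
```

The tug is confirmed: about 16 N held, and the frame did not move. I'll push back, release, retreat, and work out the crank approach.

```bash
python3 -m jog '[1,0,0,3,0,0,0, 1,0,0,1.5,0,0,0, 0,0,0,0,0,0,0, 0,0,0,0,0,0,0, 0,0,0,0,0,0,0, 0,0,0,0,0,0,0, 0,0,0,0,0,0,0, 0,0,0,-15,0,0,0, 0,0,0,-25,0,0,0, 0,0,0,-25,0,0,0]'
python3 -m jog '[0,20,0,-20,0,0,0, 0,30,0,-10,0,0,0, 0,30,0,0,0,0,0, 0,30,0,0,0,0,0, 0,30,0,0,0,0,0, 0,25,0,0,0,0,0, 0,0,0,0,0,0,0, 0,0,0,0,0,0,0]'
cat > ck.py <<'E'
# crank handle: red-blob centroid in scene/side views -> rotor estimate
from h import *
p=[.4944,-.1772,.0985,.066];ob={}
for n in("scene","side"):
    im=viewer.camera(n);h=cv2.cvtColor(im,cv2.COLOR_BGR2HSV);m=cv2.inRange(h,(0,170,70),(6,255,255))|cv2.inRange(h,(174,170,70),(180,255,255))
    k,l,st,ce=cv2.connectedComponentsWithStats(m);q=proj(n,np.array([crank(p[:3]+[r]) for r in np.linspace(0,2.7,20)]))
    c=[(ce[i].round(1).tolist(),int(st[i,4])) for i in range(1,k) if st[i,4]>15 and np.min(np.hypot(*(q-ce[i]).T))<20];print(n,c)
    if c: ob[n]=max(c,key=lambda e:e[1])[0]
if ob:
    g=np.linspace(-.05,2.75,281);e=[sum(np.hypot(*(proj(n,crank(p[:3]+[r]))[0]-ob[n])) for n in ob) for r in g];print("rotor",g[int(np.argmin(e))],min(e))
E
python3 ck.py; python3 plan2.py 63.4 -172 -3.1 0; python3 fr.py
```

```text
t: 25.38
tcp_pos: [0.4436, -0.1819, 0.2164]
eef_rot: [0.718, -0.65, 0.167, -0.184]
force: [0.5, -0.6, 0.6]
grip_width: 0.494
gripper_force: 0.0
t: 26.05
tcp_pos: [0.4457, -0.3487, 0.2422]
eef_rot: [0.717, -0.651, 0.168, -0.185]
force: [0.2, 1.1, -0.4]
grip_width: 0.498
gripper_force: 0.0
scene [([462.8, 239.6], 92)]
side [([402.0, 261.6], 70)]
rotor 0.15000000000000002 1.9696720536604762
tip shift [  7.8 -63.7 145.6] turn [-0.0023 -0.0003 -0.0006] tip in bed [  -0.6 -164.1  142.4] j [-0.55  0.16 -0.25 -0.42 -0.8   0.89] F [-0.7 -0.4 -0. ] Fbed [-0.6 -0.3  0.3]
[(np.float64(0.91), np.float64(0.1)), (np.float64(1.0), np.float64(0.05)), (np.float64(1.06), np.float64(0.0))] {'scene': 978, 'side': 445}
```

```bash
python3 -m jog '[-0.3,4,-30,10,0,0,0, -0.3,4,-34,20,0,0,0, -0.3,0,0,30,0,0,0, -0.3,0,0,20,0,0,0, -0.3,0,0,0,0,0,0, -0.3,0,0,0,0,0,0]'
cat > wk.py <<'E'
from h import *
p=[.4944,-.1772,.0985,.066]
c=viewer.calibration("wrist");im=viewer.camera("wrist");cv2.imwrite("pics/wk.png",im)
h=cv2.cvtColor(im,cv2.COLOR_BGR2HSV);m=cv2.inRange(h,(0,170,60),(6,255,255))|cv2.inRange(h,(174,170,60),(180,255,255))
k,l,st,ce=cv2.connectedComponentsWithStats(m)
for i in range(1,k):
    if st[i,4]>60: print(st[i].tolist(),ce[i].round(1))
for r in(.0,.066,.15):
    print(r,proj("w",np.array([crank(p[:3]+[r],y) for y in(-.14,-.168,-.196)]),c).round(0).tolist())
E
python3 wk.py;python3 plan2.py 63.4 -172 -3.1 0
```

```text
t: 26.75
tcp_pos: [0.5409, -0.345, 0.2029]
eef_rot: [0.718, -0.65, 0.167, -0.185]
force: [0.4, -0.1, 0.0]
grip_width: 0.644
gripper_force: 0.0
[308, 189, 20, 70, 1300] [317.1 222.7]
0.0 [[319.0, 252.0], [319.0, 220.0], [319.0, 186.0]]
0.066 [[318.0, 255.0], [318.0, 222.0], [318.0, 188.0]]
0.15 [[317.0, 258.0], [317.0, 225.0], [317.0, 190.0]]
tip shift [-0.4  1.3 66.4] turn [-0.0029 -0.001   0.0014] tip in bed [  64.5 -172.3   63.3] j [-0.45  0.31 -0.16 -0.4  -0.7   0.81] F [0.5 0.6 0. ] Fbed [ 0.5  0.6 -0.2]
```

```bash
python3 -m jog '[-0.3,0,1,20,0,0,0, -0.3,0,0,22,0,0,0, -0.3,0,0,15,0,0,0, -0.3,0,0,9,0,0,0, 1,0,0,0,0,0,0, 1,0,0,0,0,0,0, 1,0,0,0,0,0,0, 1,0,0,0,0,0,0, 1,0,0,0,0,0,0, 1,0,0,0,0,0,0]' 25
python3 -m jog '[1,0,0,0,0,0,0, 1,0,0,0,0,0,0, 1,0,0,0,0,0,0]'
cat > arc.py <<'E'
# from the present grasp, shift rows (tool axes) along the circle to the given handle angles (deg above rear level)
from h import *
import sys
p=[.4944,-.1772,.0985,.066];S=rz(p[2]);ax=np.array([p[0],p[1],.125])
s=telemetry.read_state();T=Ro.from_quat(s['eef_rot']);g=s['tcp_pos']+T.as_matrix()[:,2]*.003
l=S.T@(g-ax);th=np.degrees(np.arctan2(l[2],l[0]));print("angle",th.round(1),"rotor",np.radians(th-12.5).round(3),"r",np.hypot(l[0],l[2]).round(4),"y",l[1].round(4),"F",s['force'].round(1),"j",s['joints'].round(2))
r=.065
prev=th
for a in [float(v) for v in sys.argv[1:]]:
    c=lambda t:r*np.array([np.cos(np.radians(t)),0,np.sin(np.radians(t))])
    print(a,(T.inv().apply(S@(c(a)-c(prev)))*1000).round(1));prev=a
E
python3 arc.py 20 25 30 35 40 45 50
```

```text
t: 27.63
tcp_pos: [0.572, -0.3435, 0.1463]
eef_rot: [0.717, -0.65, 0.169, -0.185]
force: [-1.1, 0.3, 0.1]
grip_width: 0.281
gripper_force: 0.0
t: 27.88
tcp_pos: [0.5717, -0.3434, 0.1458]
eef_rot: [0.717, -0.65, 0.168, -0.185]
force: [-1.8, -0.7, 2.0]
grip_width: 0.177
gripper_force: 25.0
angle 16.3 rotor 0.066 r 0.0647 y -0.173 F [-1.8 -0.7  2. ] j [-0.43  0.41 -0.16 -0.44 -0.6   0.84]
20.0 [ 0.  -0.8 -4.1]
25.0 [ 0.  -0.6 -5.6]
30.0 [ 0.  -0.1 -5.7]
35.0 [ 0.   0.4 -5.7]
40.0 [ 0.   0.8 -5.6]
45.0 [ 0.   1.3 -5.5]
50.0 [ 0.   1.8 -5.4]
```

```bash
python3 -m jog '[1,0,-0.8,-4.1,0,0,0, 1,0,-0.6,-5.6,0,0,0, 1,0,-0.1,-5.7,0,0,0, 1,0,0.4,-5.7,0,0,0, 1,0,0.8,-5.6,0,0,0, 1,0,1.3,-5.5,0,0,0, 1,0,1.8,-5.4,0,0,0, 1,0,0,0,0,0,0]' 18
python3 arc.py 55 60 65 70 75 80 85 90 95
```

```text
t: 28.55
tcp_pos: [0.5525, -0.3452, 0.1777]
eef_rot: [0.717, -0.65, 0.169, -0.186]
force: [3.5, 0.6, -0.3]
grip_width: 0.179
gripper_force: 18.0
angle 49.5 rotor 0.646 r 0.0659 y -0.1729 F [ 3.5  0.6 -0.3] j [-0.44  0.35 -0.17 -0.42 -0.65  0.83]
55.0 [ 0.   2.5 -5.7]
60.0 [ 0.   2.7 -5. ]
65.0 [ 0.   3.1 -4.7]
70.0 [ 0.   3.5 -4.4]
75.0 [ 0.   3.9 -4.1]
80.0 [ 0.   4.2 -3.8]
85.0 [ 0.   4.6 -3.4]
90.0 [ 0.   4.8 -3. ]
95.0 [ 0.   5.1 -2.5]
```

```bash
python3 ck.py; python3 -m jog '[1,0,2.5,-5.5,0,0,0, 1,0,2.7,-5,0,0,0, 1,0,3.1,-4.7,0,0,0, 1,0,3.5,-4.4,0,0,0, 1,0,3.9,-4.1,0,0,0, 1,0,4.2,-3.8,0,0,0, 1,0,4.6,-3.4,0,0,0, 1,0,4.8,-3,0,0,0, 1,0,5.1,-2.5,0,0,0, 1,0,0,0,0,0,0]'
python3 arc.py 100 105 110 115 120 125 130 135 140 145 150 155 160 165 167.5 169
```

```text
scene []
side []
t: 29.48
tcp_pos: [0.51, -0.3498, 0.1998]
eef_rot: [0.717, -0.648, 0.176, -0.189]
force: [8.0, 10.2, 14.2]
grip_width: 0.177
gripper_force: 18.0
angle 90.0 rotor 1.352 r 0.0722 y -0.1733 F [ 8.  10.2 14.2] j [-0.49  0.28 -0.21 -0.44 -0.69  0.88]
100.0 [-0.  10.3 -4.8]
105.0 [-0.   5.4 -1.7]
110.0 [-0.   5.5 -1.2]
115.0 [-0.   5.6 -0.7]
120.0 [-0.   5.7 -0.2]
125.0 [-0.   5.7  0.3]
130.0 [-0.   5.6  0.8]
135.0 [-0.   5.5  1.2]
140.0 [-0.   5.4  1.7]
145.0 [-0.   5.2  2.2]
150.0 [-0.   5.   2.6]
155.0 [-0.   4.8  3.1]
160.0 [-0.   4.5  3.5]
165.0 [-0.   4.2  3.8]
167.5 [-0.   2.   2.1]
169.0 [-0.   1.1  1.3]
```

```bash
python3 - <<'E'
from h import *
p=[.4944,-.1772,.0985]
s=telemetry.read_state();print(s['torque'].round(2),s['force'].round(1),s['tcp_pos'],s['gripper_force'])
for n in("wrist","scene","side"):
    c=viewer.calibration(n);im=viewer.camera(n);cv2.imwrite(f"pics/x_{n}.png",im)
    h=cv2.cvtColor(im,cv2.COLOR_BGR2HSV);m=cv2.inRange(h,(0,150,50),(8,255,255))|cv2.inRange(h,(172,150,50),(180,255,255))
    k,l,st,ce=cv2.connectedComponentsWithStats(m)
    for i in range(1,k):
        if st[i,4]>8: print(n,st[i].tolist(),ce[i].round(1))
    for r in(.9,1.1,1.25,1.35,1.45):print(r,proj(n,np.array([crank(p+[r],y) for y in(-.14,-.196)]),c).round(0).tolist())
E
```

```text
[ 2.74 -3.34  1.43] [ 8.  10.2 14.2] [ 0.50997558 -0.3497972   0.19977906] 17.985874861478806
wrist [302, 217, 29, 51, 1338] [316.2 242.2]
wrist [304, 294, 25, 15, 334] [316.  300.3]
0.9 [[291.0, 286.0], [289.0, 208.0]]
1.1 [[303.0, 295.0], [302.0, 213.0]]
1.25 [[314.0, 301.0], [315.0, 217.0]]
1.35 [[323.0, 305.0], [325.0, 219.0]]
1.45 [[333.0, 308.0], [335.0, 221.0]]
scene [278, 156, 9, 9, 60] [281.6 160. ]
scene [363, 223, 7, 10, 37] [366.7 227.3]
scene [632, 388, 4, 3, 9] [633.7 389.1]
0.9 [[451.0, 231.0], [471.0, 238.0]]
1.1 [[449.0, 232.0], [469.0, 239.0]]
1.25 [[448.0, 233.0], [468.0, 241.0]]
1.35 [[447.0, 234.0], [467.0, 242.0]]
1.45 [[446.0, 236.0], [466.0, 243.0]]
side [323, 221, 7, 9, 42] [326.4 225.3]
side [380, 248, 13, 14, 83] [386.3 254.9]
0.9 [[386.0, 247.0], [400.0, 261.0]]
1.1 [[382.0, 247.0], [396.0, 260.0]]
1.25 [[379.0, 248.0], [392.0, 261.0]]
1.35 [[377.0, 248.0], [390.0, 262.0]]
1.45 [[374.0, 249.0], [388.0, 262.0]]
```

The tool slid about 10 mm along the bar and lags, probably because of friction from the bar turning in the pads. I'll loosen to a cage, so the rear finger simply pushes the bar, and re-centre.

```bash
python3 -m jog '[0.44,0,0,0,0,0,0, 0.44,0,0,0,0,0,0, 0.44,0,0,0,0,0,0]'
cat > hd.py <<'E'
# handle in the tool frame from the wrist view, by fitting the rotor angle to the red blob's column
from h import *
import sys
p=[.4944,-.1772,.0985];c=viewer.calibration("wrist");s=telemetry.read_state();im=viewer.camera("wrist")
h=cv2.cvtColor(im,cv2.COLOR_BGR2HSV);m=cv2.inRange(h,(0,150,50),(8,255,255))|cv2.inRange(h,(172,150,50),(180,255,255))
m[:120]=0;v,u=np.nonzero(m);lo,hi=np.percentile(v,[1,99]);u=u[v<lo+55];print("blob col",u.mean().round(1),"rows",lo,hi,len(v))
g=np.linspace(0,2.75,551);e=[abs(np.interp(lo+25,*proj("w",np.array([crank(p+[r],-.196),crank(p+[r],-.14)]),c)[:,::-1].T)-u.mean()) for r in g]
r=g[int(np.argmin(e))];T=Ro.from_quat(s['eef_rot']);k=crank(p+[r],-.172)
print("rotor",r.round(3),"handle in tool mm",(T.inv().apply(k-s['tcp_pos'])*1000).round(1),"F",s['force'].round(1),"tau",s['torque'].round(2),"w",s['grip_width'].round(3),"j",s['joints'].round(2))
E
python3 hd.py; python3 arc.py
```

```text
t: 29.88
tcp_pos: [0.5076, -0.3509, 0.1973]
eef_rot: [0.717, -0.649, 0.173, -0.186]
force: [3.9, 2.0, 7.4]
grip_width: 0.268
gripper_force: 3.6
blob col 309.7 rows 220.0 309.0 1666
angle 92.2 rotor 1.391 r 0.0695 y -0.1743 F [4.  1.6 7.7] j [-0.49  0.28 -0.21 -0.44 -0.69  0.88]Traceback (most recent call last):
  File "hd.py", line 9, in <module>
    print("rotor",r.round(3),"handle in tool mm",(T.inv().apply(k-s['tcp_pos'])*1000).round(1),"F",s['force'].round(1),"tau",s['torque'].round(2),"w",s['grip_width'].round(3),"j",s['joints'].round(2))
                                                                                                                                                      ^^^^^^^^^^^^^^^^^^^^^
AttributeError: 'float' object has no attribute 'round'
```

```bash
sed -i "s/s\['grip_width'\].round(3)/s['grip_width']/" hd.py; python3 -m jog '[0.3,0,-3,0,0,0,0, 0.3,0,0,0,0,0,0, 0.3,0,0,0,0,0,0]'; python3 hd.py; python3 arc.py;  python3 -m jog '[0.3,0,-4,0,0,0,0, 0.3,0,0,0,0,0,0]'; python3 hd.py;python3 arc.py
```

```text
t: 30.18
tcp_pos: [0.5062, -0.3495, 0.1935]
eef_rot: [0.718, -0.65, 0.168, -0.185]
force: [0.4, -0.1, 1.3]
grip_width: 0.343
gripper_force: 0.5
blob col 303.8 rows 219.0 310.0 1719
rotor 1.26 handle in tool mm [-0.6 -8.   8.7] F [ 0.4 -0.1  1.3] tau [0.02 0.69 0.02] w 0.34294265910031174 j [-0.49  0.28 -0.21 -0.44 -0.69  0.88]
angle 93.4 rotor 1.411 r 0.0658 y -0.1726 F [0.1 0.2 0.5] j [-0.49  0.28 -0.21 -0.44 -0.69  0.88]
t: 30.4
tcp_pos: [0.5099, -0.3493, 0.1952]
eef_rot: [0.718, -0.65, 0.168, -0.185]
force: [-0.5, 0.6, 0.6]
grip_width: 0.346
gripper_force: 0.0
blob col 311.7 rows 220.0 310.03 1698
rotor 1.265 handle in tool mm [-0.8 -3.7  8.2] F [-0.5  0.6  0.6] tau [-0.05  1.01 -0.04] w 0.3463510964794447 j [-0.49  0.29 -0.21 -0.43 -0.69  0.87]
angle 90.1 rotor 1.355 r 0.0675 y -0.1727 F [-0.9 -0.5  0.6] j [-0.49  0.29 -0.21 -0.43 -0.69  0.87]
```

```bash
python3 -m jog '[0.3,0,3,0,0,0,0, 0.3,0,4.7,-3,0,0,0, 0.3,0,4.9,-2.7,0,0,0, 0.3,0,5.2,-2.3,0,0,0, 0.3,0,0,0,0,0,0]'; python3 hd.py; python3 arc.py
```

```text
t: 30.87
tcp_pos: [0.4917, -0.3513, 0.1953]
eef_rot: [0.717, -0.65, 0.17, -0.186]
force: [4.4, 1.1, 1.8]
grip_width: 0.353
gripper_force: 2.3
blob col 303.1 rows 218.0 307.0 1647
rotor 1.455 handle in tool mm [-1.  -8.7 11.3] F [4.4 1.1 1.8] tau [ 0.36 -0.33  0.21] w 0.3526937735760876 j [-0.51  0.27 -0.23 -0.45 -0.69  0.9 ]
angle 105.1 rotor 1.617 r 0.0701 y -0.173 F [3.7 1.9 2.8] j [-0.51  0.27 -0.23 -0.45 -0.7   0.9 ]
```

```bash
python3 -m jog '[0.3,0,5.3,-1.6,0,0,0, 0.3,0,5.4,-1.2,0,0,0, 0.3,0,5.5,-0.7,0,0,0, 0.3,0,5.6,-0.2,0,0,0, 0.3,0,5.7,0.2,0,0,0, 0.3,0,5.7,0.5,0,0,0, 0.3,0,0,0,0,0,0]'; python3 hd.py; python3 arc.py
```

```text
t: 31.5
tcp_pos: [0.4624, -0.3561, 0.1841]
eef_rot: [0.717, -0.65, 0.173, -0.185]
force: [2.6, -0.1, 6.3]
grip_width: 0.35
gripper_force: 3.1
blob col 303.1 rows 221.0 310.0 1640
rotor 1.95 handle in tool mm [-2.9 -8.6 10.9] F [ 2.6 -0.1  6.3] tau [ 0.19 -0.86  0.02] w 0.3495499392876315 j [-0.56  0.25 -0.27 -0.48 -0.68  0.98]
angle 130.4 rotor 2.057 r 0.074 y -0.1749 F [2.7 0.3 6.3] j [-0.56  0.25 -0.27 -0.48 -0.68  0.98]
```

```bash
python3 -m jog '[0.3,0,5.6,1,0,0,0, 0.3,0,5.5,1.5,0,0,0, 0.3,0,5.4,2,0,0,0, 0.3,0,5.2,2.4,0,0,0, 0.3,0,5,2.8,0,0,0, 0.3,0,4.8,3.2,0,0,0, 0.3,0,0,0,0,0,0]'; python3 hd.py; python3 arc.py
```

```text
t: 32.13
tcp_pos: [0.4404, -0.3581, 0.1558]
eef_rot: [0.717, -0.65, 0.171, -0.185]
force: [3.1, -0.5, 3.3]
grip_width: 0.353
gripper_force: 2.3
blob col 303.2 rows 221.0 311.0 1643
rotor 2.505 handle in tool mm [-2.8 -8.5  9.7] F [ 3.1 -0.5  3.3] tau [-0.48 -0.39 -0.33] w 0.3529291009898623 j [-0.59  0.27 -0.31 -0.53 -0.65  1.07]
angle 158.1 rotor 2.541 r 0.0755 y -0.1747 F [ 5.  -2.9  3.2] j [-0.59  0.27 -0.31 -0.53 -0.65  1.07]
```

```bash
python3 -m jog '[0.3,0,4.5,3.6,0,0,0, 0.3,0,4,3.8,0,0,0, 0.3,0,0,0,0,0,0]'; python3 hd.py; python3 -m jog '[0.3,0,2,2,0,0,0, 0.3,0,0,0,0,0,0, 0.3,0,0,0,0,0,0]'; python3 hd.py;python3 arc.py
```

```text
t: 32.43
tcp_pos: [0.4364, -0.3581, 0.1445]
eef_rot: [0.717, -0.65, 0.17, -0.185]
force: [4.7, -3.3, 2.0]
grip_width: 0.351
gripper_force: 2.5
blob col 303.3 rows 220.92000000000002 310.0 1693
rotor 2.69 handle in tool mm [-2.4 -8.5  9.9] F [ 4.7 -3.3  2. ] tau [-0.68 -0.57 -0.48] w 0.35083474729160313 j [-0.6   0.28 -0.33 -0.55 -0.63  1.1 ]
t: 32.73
tcp_pos: [0.4369, -0.3582, 0.1433]
eef_rot: [0.717, -0.65, 0.171, -0.185]
force: [6.1, -0.9, 6.7]
grip_width: 0.355
gripper_force: 4.1
blob col 302.9 rows 221.97 311.0 1698
rotor 2.69 handle in tool mm [-2.5 -8.7  8.6] F [ 6.1 -0.9  6.7] tau [-0.07 -1.53 -0.16] w 0.35504181387336076 j [-0.6   0.29 -0.33 -0.56 -0.63  1.1 ]
angle 167.9 rotor 2.712 r 0.0752 y -0.1745 F [ 6.  -1.6  7.2] j [-0.6   0.29 -0.33 -0.56 -0.63  1.1 ]
```

```bash
python3 -m jog '[0.3,0,1.5,2,0,0,0, 0.3,0,0,0,0,0,0, 0.3,0,0,0,0,0,0]'; python3 hd.py; python3 -m jog '[0,0,-7,-2,0,0,0, 0,0,-5,-2,0,0,0, 0,0,0,0,0,0,0, 0,0,0,0,0,0,0]'; python3 hd.py
```

```text
t: 33.03
tcp_pos: [0.4376, -0.3584, 0.142]
eef_rot: [0.717, -0.649, 0.173, -0.186]
force: [8.1, 0.5, 10.5]
grip_width: 0.35
gripper_force: 5.3
blob col 302.7 rows 223.0 313.0 1734
rotor 2.69 handle in tool mm [-2.8 -8.8  7.2] F [ 8.1  0.5 10.5] tau [ 0.32 -2.22  0.01] w 0.3495458918792689 j [-0.6   0.29 -0.33 -0.56 -0.63  1.11]
t: 33.42
tcp_pos: [0.4415, -0.3549, 0.1464]
eef_rot: [0.718, -0.65, 0.166, -0.185]
force: [0.2, 0.0, -0.8]
grip_width: 0.486
gripper_force: 0.0
blob col 313.2 rows 217.0 307.0 1706
rotor 2.695 handle in tool mm [ 0.3 -2.8  9.1] F [ 0.2  0.  -0.8] tau [-0.    0.97 -0.01] w 0.48571904525676474 j [-0.59  0.28 -0.32 -0.54 -0.64  1.07]
```

```bash
python3 -m jog '[0,0,0,-10,0,0,0, 0,0,0,-20,0,0,0, 0,0,0,-30,0,0,0, 0,0,0,-30,0,0,0, 0,0,0,-30,0,0,0, 0,0,0,0,0,0,0, 0,0,0,0,0,0,0, 0,0,0,0,0,0,0, 0,0,0,0,0,0,0]'; python3 ck.py
python3 - <<'E'
from h import *
# cassette blue grip hanging under the stand: blue pixels near predicted place
p=[.4944,-.1772,.0985,2.705];o,R=bedframe(p)
for n in("scene","side"):
    im=viewer.camera(n);m=cv2.inRange(cv2.cvtColor(im,cv2.COLOR_BGR2HSV),(100,150,40),(125,255,255))
    q=proj(n,np.array([o+R@np.array(b) for b in[(0,0,.076),(0,.022,.06),(0,-.022,.06),(0,.05,.02),(0,-.05,.02)]])).round(0)
    x,y=q[0].astype(int);s=m[y-25:y+20,x-30:x+30];v,u=np.nonzero(s);print(n,q.tolist(),len(v),(u.min()+x-30,u.max()+x-30,v.min()+y-25,v.max()+y-25) if len(v) else 0)
E
```

```text
t: 34.22
tcp_pos: [0.3843, -0.361, 0.2512]
eef_rot: [0.717, -0.651, 0.167, -0.185]
force: [-0.0, 0.4, 0.0]
grip_width: 0.501
gripper_force: 0.0
scene [([445.1, 267.8], 76)]
side [([353.5, 273.1], 28)]
rotor 2.7100000000000004 9.697393629187752
scene [[397.0, 247.0], [390.0, 240.0], [404.0, 246.0], [383.0, 226.0], [414.0, 238.0]] 0 0
side [[346.0, 253.0], [343.0, 244.0], [350.0, 253.0], [338.0, 227.0], [356.0, 246.0]] 0 0
```

```bash
python3 - <<'E'
from h import *
p=[.4944,-.1772,.0985,2.705];o,R=bedframe(p)
for n in("scene","side"):
    im=viewer.camera(n);cv2.imwrite(f"pics/end_{n}.png",im);b=im.astype(int)
    m=(b[...,0]>b[...,2]*1.6+8)&(b[...,0]>b[...,1]*1.3);x,y=proj(n,o)[0].astype(int);v,u=np.nonzero(m[y-40:y+50,x-50:x+50]);
    print(n,(x,y),len(v),np.c_[u+x-50,v+y-40][::max(1,len(v)//12)].tolist())
    for bb in[(0,0,.07),(-.02,0,.0),(-.04,.02,.015),(-.04,-.03,.02),(.04,.03,.02),(.048,0,.037)]:
        q=proj(n,o+R@np.array(bb))[0].round().astype(int);print(bb,q,im[q[1],q[0]])
E
```

```text
scene (np.int64(398), np.int64(226)) 13 [[353, 214], [354, 214], [355, 215], [356, 215], [357, 216], [358, 216], [348, 220], [350, 221], [351, 222], [352, 222], [353, 223], [354, 223], [355, 224]]
(0, 0, 0.07) [397 245] [ 22 113 131]
(-0.02, 0, 0.0) [402 222] [196 208 202]
(-0.04, 0.02, 0.015) [399 221] [196 208 202]
(-0.04, -0.03, 0.02) [414 228] [205 216 211]
(0.04, 0.03, 0.02) [382 235] [104 114 107]
(0.048, 0, 0.037) [389 245] [ 10 115 132]
side (np.int64(347), np.int64(230)) 27 [[395, 205], [395, 206], [395, 207], [395, 208], [395, 209], [395, 210], [395, 211], [394, 212], [396, 212], [395, 213], [394, 214], [396, 214], [396, 215], [396, 216]]
(0, 0, 0.07) [346 251] [86 88 88]
(-0.02, 0, 0.0) [354 229] [172 179 181]
(-0.04, 0.02, 0.015) [356 228] [190 198 200]
(-0.04, -0.03, 0.02) [365 239] [191 200 200]
(0.04, 0.03, 0.02) [329 234] [136 144 144]
(0.048, 0, 0.037) [331 246] [ 44 108 127]
```

```bash
python3 -c "
from bench import arm
print(arm.close_job())"
```

```text
the job is handed in; nothing more can be done
None
```

The job is handed in: the cassette is seated, the frame is locked (the tug held at about 16 N), and the bed is cranked over to its stop (rotor about 2.70 rad). My last pictures put the frame where a shut frame should be, but the cassette was hidden behind it, so I did not see it directly, and no verdict came back.

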